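Load the pattern carrier and lock it

ROBOT

A 6-joint arm with a two-finger parallel gripper is mounted at the origin on the work surface; the furniture and walls round the work are solid. World frame = base frame: x ahead of the robot, y to its left, z up, the work surface at z = 0. Lengths are in m, angles in rad, forces in N, time in s.
With the tool pointing down it reaches from about 0.35 to 0.975 m from the base axis. Payload 4.9 kg.
Tool frame: the origin (TCP) lies midway between the tips of the shut fingers; the grasp point (between the pads) lies 19 mm behind it; z points along the fingers, x is the direction in which the jaws open and shut, and the axes are right-handed (so a half turn about z gives the same grasp; the last joint's range is limited). The gripper opens to 85 mm and grips with 20 to 120 N. Pads are 22 mm wide; open, the fingers measure 114 mm over their backs; the gripper's body (76 mm by 85 mm) begins 54 mm behind the grasp point. The pads swing forward as they close: fully open they stand 13 mm farther back than shut.
Start: joints at [-1.442, 0.053, 1.613, -0, 1.476, -0.119], TCP at [0.153, -0.606, 0.231] pointing down, gripper open.
Joint ranges: [-3.01, 3.01], [-1.01, 2.22], [0.06, 2.58], [-1.02, 4.17], [0.09, 2.62], [-3.14, 3.14]. Speed limits (rad/s): [2.57, 2.57, 3.14, 3.14, 3.14, 3.14].

INTERFACE

Orientations are given as a rotation vector (axis times angle).
In Python, from station import ctrl gives the robot as it stands.
- The arm moves only by the tool step_arm, never from a script. Its argument "increments" is text: rows parted by semicolons, each of 6 numbers parted by spaces: the shift along the tool's x, y, z as a fraction of full scale, then the turn, a rotation vector about the tool's x, y, z as a fraction of full scale. In form: x y z rx ry rz; .... A call has 1 to 12 rows; each row shifts and turns the commanded pose from where the row before left it, along the tool's axes as they then stand; what a row does not reach is not made up. Full scale, the value 1, is 0.025 m for a shift and 0.1 rad for a turn. A row lasts 1/12 s, in which the tool goes at most 41.7 mm and 7.16 degrees, less where a joint would pass 70% of its speed; a pose out of reach is approached as far as the arm can. A call with a number of a shift or a turn outside -1 to 1 is refused whole. A call with a gripper value outside its range is refused whole. "fingers" is the opening, from -1 (shut) to 1 (fully open), so that 0 is half open, set as the call begins (left out, the last holds). The fingers move at their own pace and stop on an object; "newtons" is the grip in N (left out, the last holds). Time passes only in rows, so rows that do not move let the fingers close. It gives the time, the measured TCP pose, the force and the opening at its end, in the units of the state.
- ctrl.get_obs(): the state, without advancing time (a new reading comes with each control period).
- ctrl.get_image(name): name is "scene" or "top" or "wrist"; returns a dict with "pixels" (400x640x3 uint8, red, green, blue), "intrinsics" (3x3 intrinsics, pixels), "eye" and "orientation" of the camera in the world. Camera axes: x right, y down, z forward; pixel columns grow to the right and rows downward; lengths in m; the calibration is good to about 2 mm. A picture is of the moment at which its call begins. There is no depth.
- ctrl.finish_job(): hands the job in, once; it reports no verdict.
The state is a dict: "t": time; "q": joint angles; "dq": joint speeds; "effort": joint torques, N m; "tool_pos": TCP position; "tool_rot": TCP orientation; "contact_force": force on the tool from outside, world axes, zero at the start; "wrist_torque": the same for the moment, N m; "opening": finger opening in m.
Only numpy, scipy, OpenCV 4.12 (cv2) and the standard library are available. Lean on these libraries where they do the work, as an engineer would, in place of code of your own. Each camera call takes 0.05 s, during which the arm holds its last target.

TASK

The empty pattern carrier was left locked; load it for the next plaster pour. Back the brass lock screw off fully (anticlockwise), then set every blue insert that is on the bench into a recess of the aluminium carrier, pattern bar up, one to a recess, any recess, and press each one down until its blue top is flush with the carrier. With all of them flush, turn the screw clockwise again all the way to its stop, and leave the clay cup and the other things on the bench where they stand.

Things in the scene. Friction and masses are not known exactly. Their poses are not given: they have to be found in the camera images.
- ins0 (a point): pattern insert, 0.14 kg: blue block 76 x 56 x 22 mm (lowest 6 mm stepped in to 70 x 50) with a pale wooden bar 54 x 22 mm, 22 mm high, along the top. The point is the centre, half-way up its 44 mm, level with the flat blue top face. x along block and bar, z up. Grip the bar across its 22 mm width (y). Starts on the bench, bar up; may be absent
- ins1 (a point): another insert, same as ins0 in every way; may be absent
- ins2 (a point): another insert, same as ins0 in every way; may be absent
- ins3 (a point): another insert, same as ins0 in every way; may be absent
- recess0 (a point): recess in the fixed aluminium carrier, 80 x 60 mm, 2 mm clearance round an insert, either way round. Point: middle of its mouth, on the carrier's top face (40 mm above the bench). x along the 80 mm, y along the row (82 mm pitch). A pad in it, held by friction, leaves an insert 8 mm proud; a push over 8 N (10 to 20) sinks it to a firm stop, flush, and it stays
- recess1 (a point): another recess, same as recess0
- recess2 (a point): another recess, same as recess0
- recess3 (a point): another recess, same as recess0
- screw_head (a point): brass square head of the lock screw, 34 mm across flats, 34 mm high, upright; the point is its centre, 37 mm above the carrier's top face, 92 mm beyond the row of recesses, at mid-row. x and y are square to its flats and turn with it. Grip opposite flats from above; nothing else near stands higher than 12 mm above the carrier's top face
- clamp_screw (a joint): turn of the lock screw, rad: grows clockwise seen from above, 0 slack, 5.0 tight at its stop; starts at 3.6 to 4.4, stays where left (friction 0.12 N m). More than a wrist gives in one grasp: swing, regrip, swing. It moves the flat steel bar beyond the row 2 mm a radian towards the robot, over the inserts' far edges, 2 mm above the carrier's top; below 2 rad it is clear of the recesses
- cast_cup: grey clay cup, 99 mm wide, 90 mm high; origin at the middle of its underside; bystander
- mallet: mallet with black rubber head and wooden shaft, 269 mm long, 62 mm high; origin at the middle of its underside; bystander
- tape: roll of tan tape, 98 mm wide, 25 mm high, lying among the inserts; origin at the middle of its underside; bystander
- wedge: beech wedge, 95 x 34 x 22 mm; origin at the middle of its underside; bystander
There are look-alikes about, which are no part of the job. Leave any orange, pink or turquoise look-alike of the part that bears ins0 alone.

How it is judged:
By the outcome, as a careful person would: the job done as asked, in the order asked, and still so for the second after the job is handed in, with the robot touching nothing.
Of insert0, insert1, insert2, insert3 only 3 to 4 are there at a start; the rules pass over those that are not, and their reading is None.
At some moment in a run one of insert0, insert1, insert2, insert3 may be knocked a few centimetres aside while the robot is not near it.
Once in a run the grip may slacken for a moment while it holds something.
It also fails if it takes over 208 s, if anything falls off the work surface, if the arm or the gripper's body presses on something with over 40 N, if the wrist force passes 120 N, or if a joint passes its speed limit or range.

## Working session

There is one attempt and no reset: what is moved stays moved. The work goes in short steps, Python scripts to look and compute and a tool call to move; the robot and the scene stay as the last step left them, time stands still between calls to the robot, and variables do not carry over. Pictures are saved under pics/ and viewed, and the job is handed in when it is done.

Besides the shell and the picture viewer there is one more tool, called after ">>>" as name(argument=value, ...) on one line, values as JSON. step_arm: Moves the arm, as the interface text tells. Shift numbers are shares of 0.025 m and turn numbers shares of 0.1 rad, none past 1 either way. Its arguments: {"type":"object","properties":{"increments":{"type":"string"},"fingers":{"type":"number"},"newtons":{"type":"number"}},"required":["increments"]}

```bash
ls; mkdir -p pics; cat > h.py <<'E'
import numpy as np, cv2
from scipy.spatial.transform import Rotation as R
from station import ctrl
def img(name,fn=None):
    d=ctrl.get_image(name)
    if fn: cv2.imwrite('pics/'+fn+'.png',cv2.cvtColor(d['pixels'],cv2.COLOR_RGB2BGR))
    return d
def camR(d):
    o=np.array(d['orientation'],float)
    return o if o.shape==(3,3) else R.from_rotvec(o).as_matrix()
def ray(d,px):
    K=np.array(d['intrinsics']);px=np.atleast_2d(np.array(px,float))
    v=np.c_[px,np.ones(len(px))]@np.linalg.inv(K).T
    return np.array(d['eye']),v@camR(d).T
def onz(d,px,z):
    e,v=ray(d,px); return e+v*((z-e[2])/v[:,2])[:,None]
def proj(d,P):
    P=np.atleast_2d(P); c=(P-np.array(d['eye']))@camR(d); u=c@np.array(d['intrinsics']).T
    return u[:,:2]/u[:,2:]
def st():
    o=ctrl.get_obs()
    print({k:np.round(v,4).tolist() for k,v in o.items() if k!='effort'}); return o
E
python3 - <<'E'
from h import *
st()
for n in ['scene','top','wrist']:
    d=img(n,n+'0'); print(n,d['eye'],d['orientation'],d['intrinsics'])
E
```

```text
pics
{'t': 0.0, 'q': [-1.442, 0.0533, 1.6143, 0.0, 1.476, -0.119], 'dq': [0.001, 0.0004, -0.0001, 0.0006, -0.0005, 0.0016], 'tool_pos': [0.1532, -0.6053, 0.2301], 'tool_rot': [-2.4778, 1.929, 0.0022], 'contact_force': [-0.1223, -0.16, 0.0943], 'wrist_torque': [-0.0027, -0.0, -0.0449], 'opening': 0.0852}
scene [-0.34504396  0.72709837  1.27572874] [-1.1469515   2.43375537 -0.93529422] [[500.07998328   0.         322.27678956]
 [  0.         500.07998328 192.48003854]
 [  0.           0.           1.        ]]
top [ 0.1993239  -0.00709957  1.56885118] [-2.08708801  2.14511949 -0.18712575] [[442.24997225   0.         328.42029237]
 [  0.         442.24997225 195.30874576]
 [  0.           0.           1.        ]]
wrist [ 0.22268344 -0.58729835  0.37309192] [ 2.29139546 -1.78457598 -0.26033839] [[313.43288935   0.         318.4309077 ]
 [  0.         313.43288935 196.90229529]
 [  0.           0.           1.        ]]
```

View pics/scene0.png

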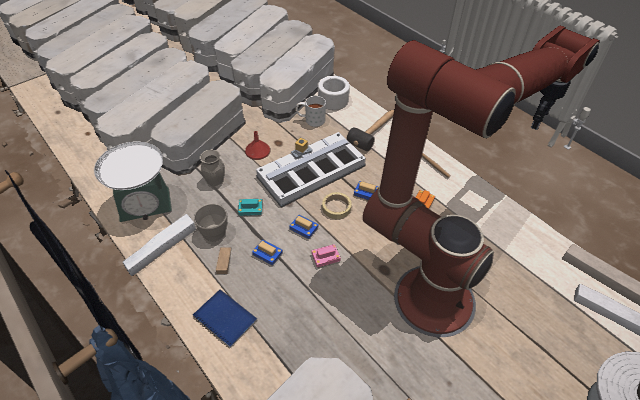

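View pics/top0.png

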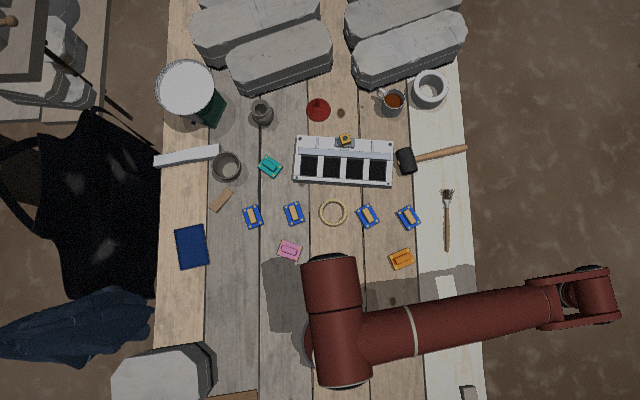

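View pics/wrist0.png

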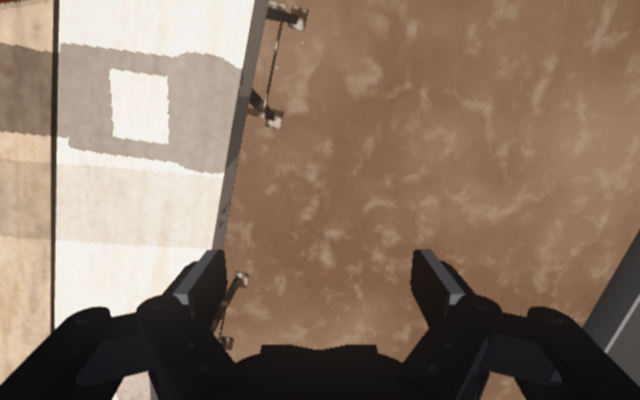

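The top view shows four blue inserts near (253,216), (294,213), (368,216) and (408,217). The carrier is at (343,160) with the brass head at (346,140), the tape at (333,212), and turquoise, pink and orange look-alikes at (270,167), (289,250) and (401,259).

```bash
cat >> h.py <<'E'
def inserts(d,zt=0.022,minA=60,roi=None):
    p=d['pixels']; hsv=cv2.cvtColor(p,cv2.COLOR_RGB2HSV)
    m=cv2.inRange(hsv,(105,120,60),(122,255,255))
    m2=cv2.morphologyEx(m,cv2.MORPH_CLOSE,np.ones((9,9),np.uint8))
    cs,_=cv2.findContours(m2,cv2.RETR_EXTERNAL,cv2.CHAIN_APPROX_NONE)
    out=[]
    for c in cs:
        if cv2.contourArea(c)<minA: continue
        P=onz(d,c[:,0,:],zt)[:,:2]
        (cx,cy),(w,h),a=cv2.minAreaRect((P*1000).astype(np.float32))
        if w<h: a+=90; w,h=h,w
        out.append((cx/1000,cy/1000,(a+90)%180-90,w,h,cv2.contourArea(c),c[:,0].mean(0)))
    return out
def bars(d,z=0.044,minA=20):
    hsv=cv2.cvtColor(d['pixels'],cv2.COLOR_RGB2HSV)
    return hsv
E
python3 - <<'E'
from h import *
for n in ['top','scene']:
    d=img(n)
    for o in inserts(d,0.02): print(n,np.round(o[:6],3),o[6].round())
d=img('top')
p=d['pixels'];cv2.imwrite('pics/z1.png',cv2.cvtColor(cv2.resize(p[120:235,235:425],None,fx=4,fy=4,interpolation=cv2.INTER_CUBIC),cv2.COLOR_RGB2BGR))
d=img('scene');p=d['pixels'];cv2.imwrite('pics/z2.png',cv2.cvtColor(cv2.resize(p[125:215,245:385],None,fx=5,fy=5,interpolation=cv2.INTER_CUBIC),cv2.COLOR_RGB2BGR))
E
```

```text
top [3.28000e-01 4.95000e-01 1.09320e+01 1.43951e+02 1.02150e+02 1.11400e+03] [191. 247.]
top [ 4.1000e-01 -2.7100e-01  2.9270e+01  7.5383e+01  5.6221e+01  3.0100e+02] [409. 217.]
top [ 4.2000e-01 -1.2500e-01  2.7941e+01  7.5817e+01  5.5166e+01  2.9950e+02] [367. 216.]
top [4.2900e-01 2.8000e-01 1.8667e+01 7.5930e+01 5.5536e+01 2.9650e+02] [252. 216.]
top [4.3600e-01 1.3400e-01 1.8556e+01 7.5553e+01 5.4812e+01 2.8900e+02] [294. 213.]
scene [3.25000e-01 5.00000e-01 1.10280e+01 1.44709e+02 1.02005e+02 1.70500e+03] [224. 317.]
scene [4.2700e-01 2.8300e-01 1.7145e+01 7.9231e+01 6.1967e+01 3.7200e+02] [267. 251.]
scene [4.3500e-01 1.3700e-01 1.8295e+01 7.8136e+01 6.4131e+01 3.4400e+02] [303. 226.]
scene [  0.423  -0.111  24.298  60.705  54.994 111.   ] [362. 192.]
```

View pics/z1.png

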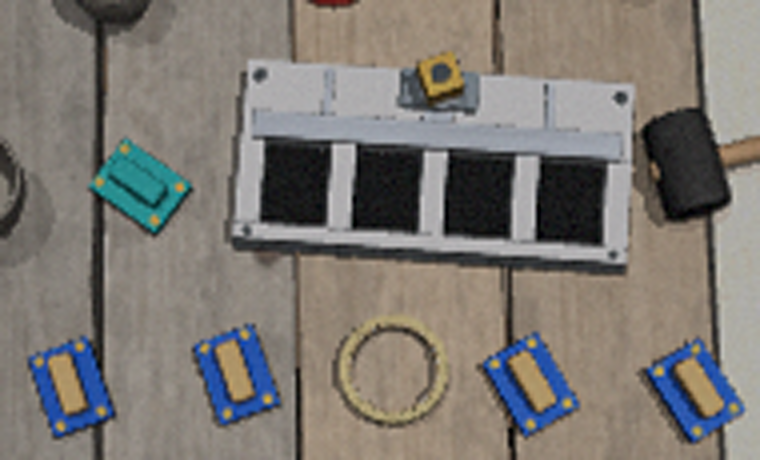

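View pics/z2.png

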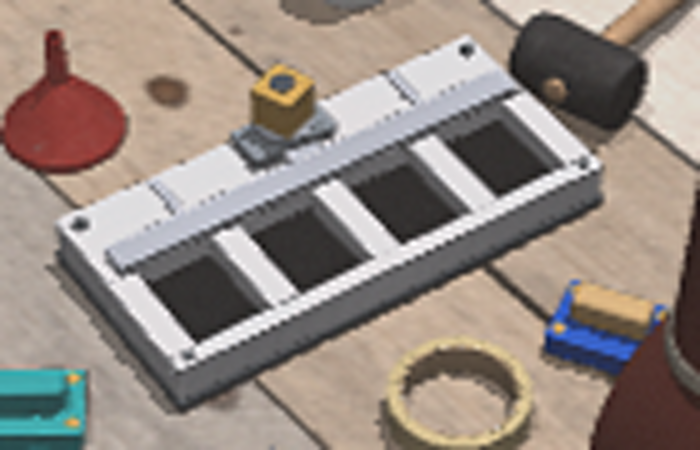

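```bash
cat > car.py <<'E'
from h import *
d=img('top'); p=d['pixels']; hsv=cv2.cvtColor(p,cv2.COLOR_RGB2HSV)
# recess dark blobs
m=cv2.inRange(p,(0,0,0),(60,60,60)); roi=np.zeros_like(m); roi[140:195,293:392]=255
cs,_=cv2.findContours(m&roi,cv2.RETR_EXTERNAL,cv2.CHAIN_APPROX_NONE)
for c in cs:
    if cv2.contourArea(c)<100: continue
    P=onz(d,c[:,0],0.04)[:,:2]*1000
    print('rec',cv2.minAreaRect(P.astype(np.float32)),c[:,0].mean(0))
# carrier
m=cv2.inRange(hsv,(0,0,140),(180,40,255)); roi[:]=0; roi[125:195,285:397]=255
cs,_=cv2.findContours(m&roi,cv2.RETR_EXTERNAL,cv2.CHAIN_APPROX_NONE)
c=max(cs,key=cv2.contourArea); P=onz(d,c[:,0],0.04)[:,:2]*1000
r=cv2.minAreaRect(P.astype(np.float32)); print('carrier',r,cv2.boxPoints(r).round().tolist())
# brass top: both views
for n,ro in (('top',(130,150,335,357)),('scene',(130,160,290,312))):
    d=img(n); hsv=cv2.cvtColor(d['pixels'],cv2.COLOR_RGB2HSV)
    m=cv2.inRange(hsv,(15,120,110),(35,255,255)); roi[:]=0; roi[ro[0]:ro[1],ro[2]:ro[3]]=255
    cs,_=cv2.findContours(m&roi,cv2.RETR_EXTERNAL,cv2.CHAIN_APPROX_NONE)
    c=max(cs,key=cv2.contourArea); P=onz(d,c[:,0],0.094)[:,:2]*1000
    print(n,'head',cv2.minAreaRect(P.astype(np.float32)),len(c)); 
    print(np.round(cv2.approxPolyDP(P.astype(np.float32),6,True)[:,0]).tolist())
E
python3 car.py
```

```text
rec ((581.2572631835938, -166.74305725097656), (58.836856842041016, 78.0354232788086), 84.04840850830078) [377.12676056 169.32394366]
rec ((589.1981201171875, -85.2477035522461), (58.697418212890625, 77.86040496826172), 84.42414093017578) [354.05555556 167.625     ]
rec ((597.3070068359375, -3.9432029724121094), (57.81779861450195, 77.68524169921875), 84.54750061035156) [331.22535211 166.26760563]
rec ((605.6199340820312, 77.07512664794922), (58.64703369140625, 77.58211517333984), 85.4942855834961) [308.42253521 164.49295775]
carrier ((639.3541259765625, -47.56227111816406), (354.0269470214844, 200.7493133544922), 84.22696685791016) [[522.0, -214.0], [721.0, -234.0], [757.0, 118.0], [557.0, 139.0]]
top head ((682.5385131835938, -53.83038330078125), (30.869224548339844, 31.39780044555664), 17.37841796875) 29
[[701.0, -62.0], [691.0, -37.0], [666.0, -44.0], [676.0, -72.0]]
scene head ((684.8082275390625, -52.09315872192383), (32.19569396972656, 30.790916442871094), 15.058734893798828) 24
[[702.0, -61.0], [690.0, -35.0], [667.0, -47.0], [674.0, -71.0]]
```

```bash
cat >> h.py <<'E'
def plan(x,y,z,psi):
    """units needed: shift in current tool frame (first), then turn rotvec about tool axes"""
    o=ctrl.get_obs(); T=R.from_rotvec(o['tool_rot']); M=T.as_matrix()
    a=np.radians(psi); Rt=np.c_[[np.cos(a),np.sin(a),0],[np.sin(a),-np.cos(a),0],[0,0,-1]]
    s=M.T@(np.array([x,y,z])-o['tool_pos'])/0.025
    r=(T.inv()*R.from_matrix(Rt)).as_rotvec()/0.1
    print('shift',s.round(2),'turn',r.round(2),'psi now',round(np.degrees(np.arctan2(M[1,0],M[0,0])),2),'pos',np.round(o['tool_pos'],4),'open',round(o['opening'],4),'t',round(o['t'],2),'q6',round(o['q'][5],3))
E
python3 -c "
from h import *
plan(.684,-.0535,.2,-163.5)"
```

```text
shift [-16.21 -26.     1.25] turn [ 0.    0.   15.31] psi now -75.8 pos [ 0.1533 -0.6059  0.2313] open 0.0852 t 0.5 q6 -0.119
```

>>> step_arm(increments="-0.62 -1 0 0 0 0;-0.62 -1 0 0 0 0;-0.62 -1 0 0 0 0;-0.62 -1 0 0 0 0;-0.62 -1 0 0 0 0;-0.62 -1 0 0 0 0;-0.62 -1 0 0 0 0;-0.62 -1 0 0 0 0;-0.62 -1 0 0 0 0;-0.62 -1 0 0 0 0;-0.62 -1 0 0 0 0;-0.62 -1 0 0 0 0")

```text
t: 1.5
tool_pos: [0.3994, -0.3508, 0.2316]
tool_rot: [2.479, -1.93, 0.001]
contact_force: [1.2, -0.8, 0.5]
opening: 0.0856
```

>>> step_arm(increments="-0.62 -1 0 0 0 0;-0.62 -1 0 0 0 0;-0.62 -1 0 0 0 0;-0.62 -1 0 0 0 0;-0.62 -1 0 0 0 0;-0.62 -1 0 0 0 0;-0.62 -1 0 0 0 0;-0.62 -1 0 0 0 0;-0.62 -1 0 0 0 0;-0.62 -1 0 0 0 0;-0.62 -1 0 0 0 0;-0.62 -1 0 0 0 0")

```text
t: 2.5
tool_pos: [0.6446, -0.0969, 0.2314]
tool_rot: [2.479, -1.93, 0.0]
contact_force: [0.9, -0.7, -0.6]
opening: 0.0852
```

```bash
python3 -c "
from h import *
plan(.684,-.0535,.2,-163.5)"
```

```text
shift [-1.29 -1.95  1.26] turn [-0.   -0.   15.31] psi now -75.79 pos [ 0.6446 -0.0969  0.2314] open 0.0852 t 2.5 q6 1.06
```

>>> step_arm(increments="-0.65 -0.98 0 0 0 0;-0.65 -0.98 0 0 0 0;0 0 0 0 0 1;0 0 0 0 0 1;0 0 0 0 0 1;0 0 0 0 0 1;0 0 0 0 0 1;0 0 0 0 0 1;0 0 0 0 0 1;0 0 0 0 0 1;0 0 0 0 0 1;0 0 0 0 0 1")

```text
t: 3.5
tool_pos: [0.6833, -0.0545, 0.2313]
tool_rot: [1.243, -2.885, -0.0]
contact_force: [0.1, 0.9, -0.1]
opening: 0.0854
```

>>> step_arm(increments="0 0 0 0 0 1;0 0 0 0 0 1;0 0 0 0 0 1;0 0 0 0 0 1;0 0 0 0 0 1;0 0 0 0 0 0.3;0 0 0 0 0 0;0 0 0 0 0 0")

```text
t: 4.17
tool_pos: [0.6833, -0.0546, 0.2313]
tool_rot: [0.453, -3.109, 0.0]
contact_force: [0.2, 0.1, -0.3]
opening: 0.0851
```

```bash
python3 -c "
from h import *
plan(.684,-.0535,.055,-163.5)
img('wrist','w1')"
```

```text
shift [-0.04  0.03  7.05] turn [-0.   -0.    0.02] psi now -163.41 pos [ 0.6833 -0.0546  0.2313] open 0.0851 t 4.17 q6 2.664
```

View pics/w1.png

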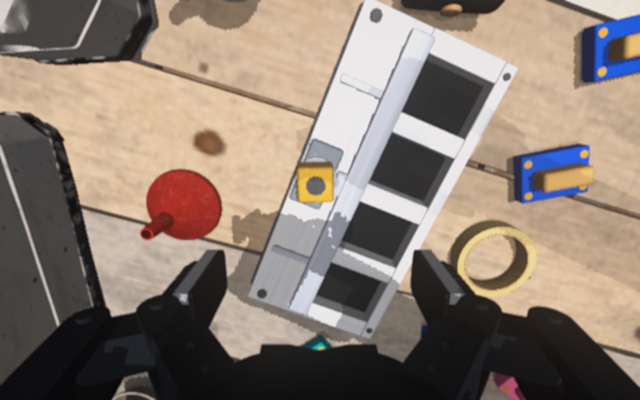

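The wrist view shows the head square to the jaws, with its top at about (315,185). I'll measure it from here.

```bash
cat >> h.py <<'E'
def head(d,z=0.094,thr=150,roi=None):
    hsv=cv2.cvtColor(d['pixels'],cv2.COLOR_RGB2HSV)
    m=cv2.inRange(hsv,(15,120,thr),(35,255,255))
    if roi: r=np.zeros_like(m); r[roi[1]:roi[3],roi[0]:roi[2]]=255; m&=r
    cs,_=cv2.findContours(m,cv2.RETR_EXTERNAL,cv2.CHAIN_APPROX_NONE)
    c=max(cs,key=cv2.contourArea); P=onz(d,c[:,0],z)[:,:2]*1000
    print('head',cv2.minAreaRect(P.astype(np.float32)),cv2.boundingRect(c))
E
python3 -c "
from h import *
d=img('wrist')
for t in (120,150,180,200,220): head(d,thr=t,roi=(290,150,345,215))
cv2.imwrite('pics/z3.png',cv2.cvtColor(cv2.resize(d['pixels'][140:220,270:350],None,fx=6,fy=6),cv2.COLOR_RGB2BGR))
"
```

```text
head ((686.5955810546875, -54.81855010986328), (31.932209014892578, 33.361541748046875), 17.2546443939209) (297, 166, 36, 36)
head ((686.4627075195312, -54.39076232910156), (31.932209014892578, 32.46561050415039), 17.2546443939209) (297, 167, 36, 35)
head ((686.0242919921875, -54.0347785949707), (31.647586822509766, 31.34451675415039), 16.546552658081055) (298, 168, 35, 34)
head ((685.9481811523438, -54.057373046875), (31.490243911743164, 31.343734741210938), 16.543487548828125) (298, 168, 35, 34)
head ((686.0291137695312, -54.06293869018555), (29.796438217163086, 29.443275451660156), 16.54352378845215) (299, 169, 33, 32)
```

View pics/z3.png

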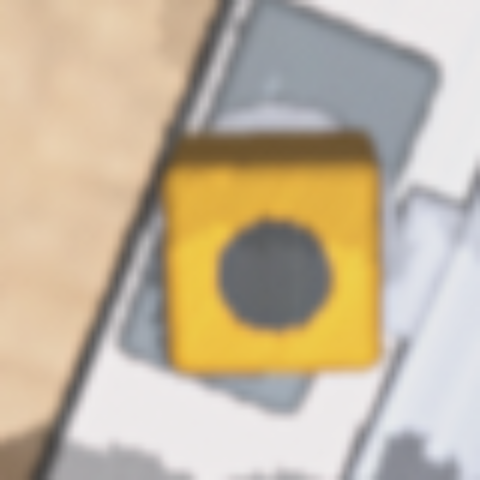

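```bash
python3 -c "
from h import *
plan(.685,-.054,.056,-163.4)"
```

```text
shift [-0.07  0.    7.01] turn [ 0. -0. -0.] psi now -163.42 pos [ 0.6833 -0.0546  0.2313] open 0.0854 t 4.27 q6 2.664
```

>>> step_arm(increments="-0.07 0 1 0 0 0;0 0 1 0 0 0;0 0 1 0 0 0;0 0 1 0 0 0;0 0 1 0 0 0;0 0 1 0 0 0;0 0 0.5 0 0 0;0 0 0.5 0 0 0;0 0 0 0 0 0")

```text
t: 5.02
tool_pos: [0.6833, -0.0538, 0.0534]
tool_rot: [0.451, -3.105, -0.002]
contact_force: [-0.4, 0.1, -0.7]
opening: 0.0852
```

>>> step_arm(increments="0 0 0 0 0 0;0 0 0 0 0 0;0 0 0 0 0 0;0 0 0 0 0 0;0 0 0 0 0 0;0 0 0 0 0 0;0 0 0 0 0 0;0 0 0 0 0 0", fingers=-1, newtons=50)

```text
t: 5.68
tool_pos: [0.6864, -0.0542, 0.0583]
tool_rot: [-0.451, 3.106, -0.001]
contact_force: [1.3, 0.6, 6.1]
opening: 0.0336
```

```bash
python3 -c "
from h import *
st();img('wrist','w2');img('scene','s2')"
```

```text
{'t': 5.6833, 'q': [-0.1869, 0.3462, 1.5788, 0.0004, 1.2131, 2.666], 'dq': [0.0001, 0.0005, -0.0004, -0.0005, -0.0009, -0.0004], 'tool_pos': [0.6864, -0.0542, 0.0583], 'tool_rot': [-0.4512, 3.1056, -0.0013], 'contact_force': [1.2727, 0.6132, 6.0604], 'wrist_torque': [0.1259, -0.1359, 0.0096], 'opening': 0.0336}
```

View pics/w2.png

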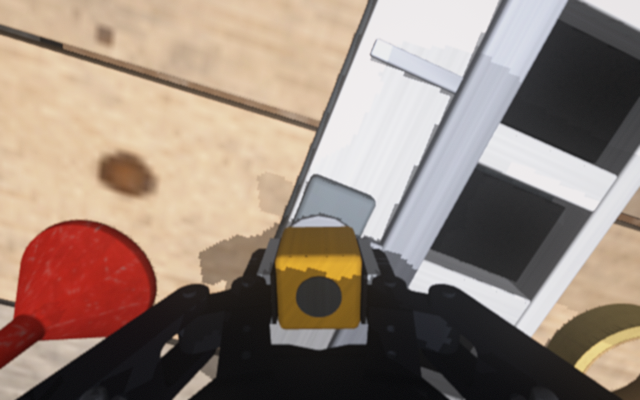

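>>> step_arm(increments="0 0 -0.08 0 0 -0.5;0 0 0 0 0 -1;0 0 0 0 0 -1;0 0 0 0 0 -1;0 0 0 0 0 -1;0 0 0 0 0 -1;0 0 0 0 0 -1;0 0 0 0 0 -1;0 0 0 0 0 -1;0 0 0 0 0 -1;0 0 0 0 0 -0.5;0 0 0 0 0 0")

```text
t: 6.78
tool_pos: [0.6863, -0.0541, 0.0584]
tool_rot: [-1.887, 2.508, -0.004]
contact_force: [6.8, 0.7, -2.2]
opening: 0.0339
```

```bash
python3 -c "
from h import *
st();plan(.685,-.054,.056,-163.4);img('wrist','w3');img('scene','s3')"
```

```text
{'t': 6.7833, 'q': [-0.187, 0.3458, 1.5793, 0.0008, 1.2127, 1.6641], 'dq': [0.0019, -0.0012, 0.0022, -0.001, -0.001, 0.0503], 'tool_pos': [0.6863, -0.0541, 0.0584], 'tool_rot': [-1.8871, 2.5077, -0.0037], 'contact_force': [6.8383, 0.7362, -2.1714], 'wrist_torque': [0.1373, -0.9246, 0.1468], 'opening': 0.0339}
shift [0.01 0.05 0.09] turn [-0.03  0.03 10.  ] psi now -106.08 pos [ 0.6863 -0.0541  0.0584] open 0.0339 t 6.78 q6 1.664
```

View pics/w3.png

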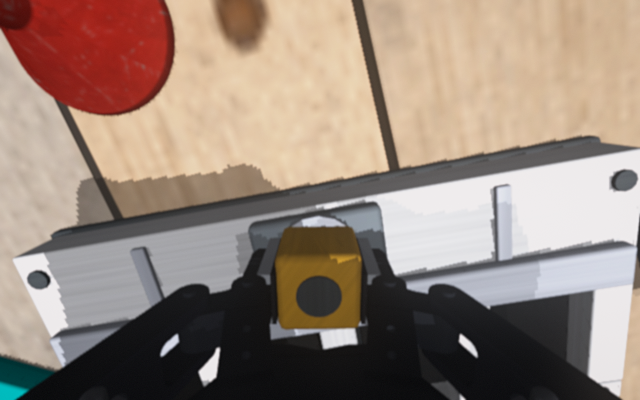

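The head follows the jaws, so I'll continue.

>>> step_arm(increments="0 0 0 0 0 -1;0 0 0 0 0 -1;0 0 0 0 0 -1;0 0 0 0 0 -1;0 0 0 0 0 -1;0 0 0 0 0 -1;0 0 0 0 0 -1;0 0 0 0 0 -1;0 0 0 0 0 -1;0 0 0 0 0 -1;0 0 0 0 0 0;0 0 0 0 0 0")

```text
t: 7.88
tool_pos: [0.6863, -0.0541, 0.0584]
tool_rot: [-2.859, 1.299, -0.005]
contact_force: [6.6, -0.3, -2.0]
opening: 0.0334
```

>>> step_arm(increments="0 0 0 0 0 -1;0 0 0 0 0 -1;0 0 0 0 0 -1;0 0 0 0 0 -1;0 0 0 0 0 -1;0 0 0 0 0 -1;0 0 0 0 0 -1;0 0 0 0 0 -1;0 0 0 0 0 -1;0 0 0 0 0 -1;0 0 0 0 0 0;0 0 0 0 0 0")

```text
t: 8.88
tool_pos: [0.6862, -0.0541, 0.0584]
tool_rot: [3.133, 0.231, 0.005]
contact_force: [7.7, -1.1, -1.1]
opening: 0.0332
```

```bash
python3 -c "
from h import *
st();plan(.685,-.054,.056,-163.4);img('wrist','w4');img('scene','s4')"
```

```text
{'t': 8.8833, 'q': [-0.1869, 0.3459, 1.579, 0.0004, 1.2133, -0.3345], 'dq': [-0.0011, 0.0001, -0.0004, 0.0015, -0.0005, 0.0071], 'tool_pos': [0.6862, -0.0541, 0.0584], 'tool_rot': [3.1326, 0.2314, 0.0051], 'contact_force': [7.733, -1.0579, -1.097], 'wrist_torque': [0.1116, -0.4694, 0.1112], 'opening': 0.0332}
shift [-0.05 -0.01  0.09] turn [-5.000e-02 -1.000e-02  2.999e+01] psi now 8.45 pos [ 0.6862 -0.0541  0.0584] open 0.0332 t 8.88 q6 -0.335
```

View pics/w4.png

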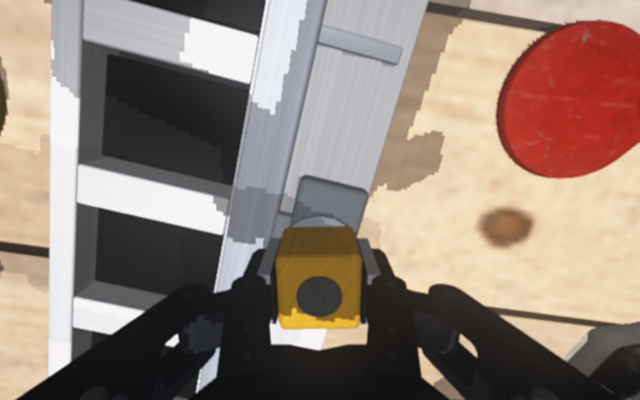

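>>> step_arm(increments="0 0 0 0 0 -1;0 0 0 0 0 -1;0 0 0 0 0 -1;0 0 0 0 0 -1;0 0 0 0 0 -1;0 0 0 0 0 -1;0 0 0 0 0 0;0 0 0 0 0 0")

```text
t: 9.65
tool_pos: [0.6863, -0.0542, 0.0584]
tool_rot: [2.923, 1.147, 0.005]
contact_force: [7.1, 0.4, -1.7]
opening: 0.0334
```

```bash
python3 -c "
from h import *
st();plan(.685,-.054,.056,-163.4)"
```

```text
{'t': 9.65, 'q': [-0.1868, 0.3459, 1.5791, -0.0, 1.2131, -0.9345], 'dq': [-0.0018, -0.0011, -0.0018, -0.0006, 0.0024, 0.0061], 'tool_pos': [0.6863, -0.0542, 0.0584], 'tool_rot': [2.9228, 1.1467, 0.0046], 'contact_force': [7.1339, 0.3824, -1.6876], 'wrist_torque': [-0.0927, -0.5176, 0.1136], 'opening': 0.0334}
shift [-0.03 -0.04  0.09] turn [  0.04   0.03 -26.84] psi now 42.84 pos [ 0.6863 -0.0542  0.0584] open 0.0334 t 9.65 q6 -0.935
```

>>> step_arm(increments="0 0 0 0 0 -1;0 0 0 0 0 -1;0 0 0 0 0 -1;0 0 0 0 0 -1;0 0 0 0 0 0;0 0 0 0 0 0")

```text
t: 10.15
tool_pos: [0.6863, -0.0542, 0.0584]
tool_rot: [2.636, 1.704, 0.004]
contact_force: [7.2, -0.5, -1.5]
opening: 0.0336
```

```bash
python3 -c "
from h import *
st();plan(.685,-.054,.056,-163.4)"
```

```text
{'t': 10.15, 'q': [-0.1868, 0.3458, 1.5791, -0.0001, 1.213, -1.3345], 'dq': [0.0008, 0.0005, 0.0017, 0.0009, -0.0009, 0.0073], 'tool_pos': [0.6863, -0.0542, 0.0584], 'tool_rot': [2.6361, 1.7042, 0.004], 'contact_force': [7.1751, -0.5367, -1.5084], 'wrist_torque': [-0.2251, -0.6239, 0.0822], 'opening': 0.0336}
shift [-0.01 -0.05  0.09] turn [  0.03   0.04 -22.84] psi now 65.76 pos [ 0.6863 -0.0542  0.0584] open 0.0336 t 10.15 q6 -1.335
```

4.0 rad turned with no stop yet. I'll use small steps now.

>>> step_arm(increments="0 0 0 0 0 -0.5;0 0 0 0 0 -0.5;0 0 0 0 0 -0.5;0 0 0 0 0 -0.5;0 0 0 0 0 0;0 0 0 0 0 0")

```text
t: 10.65
tool_pos: [0.6863, -0.0542, 0.0583]
tool_rot: [2.453, 1.959, 0.004]
contact_force: [7.2, 0.7, -1.7]
opening: 0.0329
```

```bash
python3 -c "
from h import *
o=st()"
```

```text
{'t': 10.65, 'q': [-0.1868, 0.3458, 1.5792, -0.0002, 1.2129, -1.5344], 'dq': [-0.0002, 0.0002, 0.0008, -0.0021, -0.0019, 0.0025], 'tool_pos': [0.6863, -0.0542, 0.0583], 'tool_rot': [2.4526, 1.9586, 0.0036], 'contact_force': [7.1862, 0.6656, -1.703], 'wrist_torque': [-0.1831, -0.72, 0.108], 'opening': 0.0329}
```

>>> step_arm(increments="0 0 0 0 0 -0.5;0 0 0 0 0 -0.5;0 0 0 0 0 0;0 0 0 0 0 0")

```text
t: 10.98
tool_pos: [0.6863, -0.0542, 0.0583]
tool_rot: [2.352, 2.079, 0.003]
contact_force: [8.2, 0.0, -1.2]
opening: 0.0333
```

```bash
python3 -c "
from h import *
o=st();img('wrist','w5')"
```

```text
{'t': 10.9833, 'q': [-0.1868, 0.3458, 1.5792, -0.0001, 1.2129, -1.6344], 'dq': [-0.001, -0.0018, 0.0011, 0.0003, 0.0, 0.0041], 'tool_pos': [0.6863, -0.0542, 0.0583], 'tool_rot': [2.3516, 2.0786, 0.0035], 'contact_force': [8.201, 0.0424, -1.2173], 'wrist_torque': [-0.2271, -0.7317, 0.0965], 'opening': 0.0333}
```

View pics/w5.png

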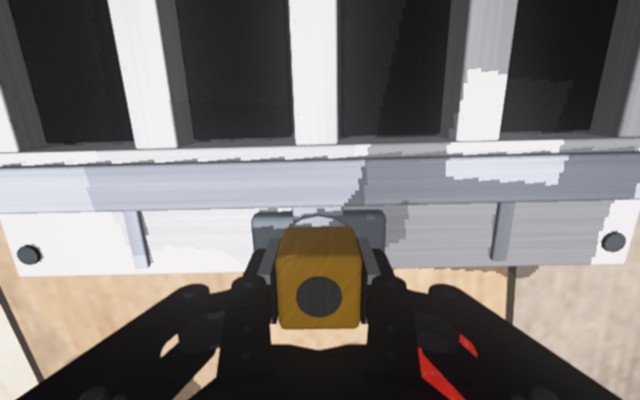

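>>> step_arm(increments="0 0 0 0 0 -0.4;0 0 0 0 0 -0.3;0 0 0 0 0 0;0 0 0 0 0 0")

```text
t: 11.37
tool_pos: [0.6857, -0.0541, 0.0584]
tool_rot: [2.285, 2.155, 0.004]
contact_force: [5.4, 1.6, -1.6]
opening: 0.0334
```

```bash
python3 -c "
from h import *
o=st();plan(.685,-.054,.056,-163.4)"
```

```text
{'t': 11.3667, 'q': [-0.1874, 0.3454, 1.5797, 0.0015, 1.2145, -1.7003], 'dq': [0.0005, 0.0008, 0.0004, -0.004, -0.0005, -0.0103], 'tool_pos': [0.6857, -0.0541, 0.0584], 'tool_rot': [2.2847, 2.1552, 0.0036], 'contact_force': [5.3959, 1.5599, -1.633], 'wrist_torque': [0.0651, -0.7635, -1.993], 'opening': 0.0334}
shift [ 0.   -0.03  0.1 ] turn [ 3.000e-02  1.000e-02 -1.919e+01] psi now 86.66 pos [ 0.6857 -0.0541  0.0584] open 0.0334 t 11.37 q6 -1.7
```

>>> step_arm(increments="0 0 0 0 0 -0.4;0 0 0 0 0 -0.3;0 0 0 0 0 0;0 0 0 0 0 0")

```text
t: 11.7
tool_pos: [0.6843, -0.0539, 0.0585]
tool_rot: [-2.206, -2.234, 0.001]
contact_force: [-2.9, 1.4, 4.4]
opening: 0.0334
```

```bash
python3 -c "
from h import *
o=st();plan(.685,-.054,.056,-163.4);img('wrist','w6')"
```

```text
{'t': 11.7, 'q': [-0.1872, 0.3446, 1.5804, 0.0008, 1.2185, -1.7713], 'dq': [0.0009, -0.0008, 0.0014, -0.0047, -0.0036, -0.0068], 'tool_pos': [0.6843, -0.0539, 0.0585], 'tool_rot': [-2.2056, -2.2344, 0.0007], 'contact_force': [-2.91, 1.3532, 4.4221], 'wrist_torque': [0.2929, 0.4442, -2.3512], 'opening': 0.0334}
shift [-0.    0.03  0.1 ] turn [ -0.    -0.02 -18.48] psi now 90.74 pos [ 0.6843 -0.0539  0.0585] open 0.0334 t 11.7 q6 -1.771
```

View pics/w6.png

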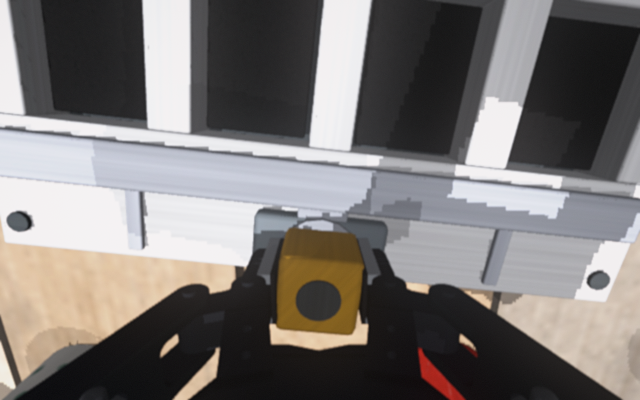

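The torque jumped to 2 N m, so the stop (0) is reached after about 4.35 rad. I'll release and lift.

>>> step_arm(increments="0 0 0 0 0 0;0 0 0 0 0 0;0 0 0 0 0 0;0 0 0 0 0 0;0 0 -0.5 0 0 0;0 0 -1 0 0 0;0 0 -1 0 0 0;0 0 -1 0 0 0;0 0 -1 0 0 0;0 0 -1 0 0 0;0 0 -1 0 0 0", fingers=1)

```text
t: 12.67
tool_pos: [0.685, -0.0541, 0.2233]
tool_rot: [2.201, 2.24, 0.001]
contact_force: [0.4, 0.2, 0.0]
opening: 0.0855
```

```bash
python3 - <<'E'
from h import *
o=st();d=img('wrist','w7')
head(d,thr=180,roi=(280,130,360,230))
d=img('top','t7')
for o in inserts(d,0.02): print(np.round(o[:6],3),o[6].round())
E
```

```text
{'t': 12.6667, 'q': [-0.1868, 0.1999, 1.4659, -0.0004, 1.4746, -1.7749], 'dq': [0.0006, -0.1863, -0.2893, 0.0011, 0.4751, 0.0007], 'tool_pos': [0.685, -0.0541, 0.2233], 'tool_rot': [2.2012, 2.2396, 0.0005], 'contact_force': [0.3956, 0.2144, 0.0066], 'wrist_torque': [-0.0037, -0.0111, -0.0072], 'opening': 0.0855}
head ((676.7202758789062, -52.76934814453125), (32.76129150390625, 14.150814056396484), 86.42347717285156) (301, 171, 38, 18)
[3.28000e-01 4.95000e-01 1.09320e+01 1.43951e+02 1.02150e+02 1.11550e+03] [191. 247.]
[ 4.1000e-01 -2.7100e-01  3.0056e+01  7.5115e+01  5.6570e+01  3.0200e+02] [409. 217.]
[ 4.2000e-01 -1.2500e-01  2.8078e+01  7.5808e+01  5.5140e+01  2.9850e+02] [367. 216.]
[4.2900e-01 2.8000e-01 1.8667e+01 7.5930e+01 5.5536e+01 2.9700e+02] [252. 216.]
[4.3600e-01 1.3300e-01 1.7719e+01 7.6025e+01 5.4683e+01 2.8000e+02] [293. 213.]
```

View pics/w7.png

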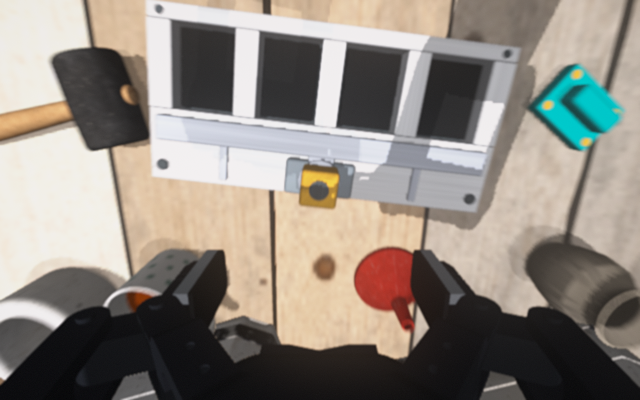

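View pics/t7.png

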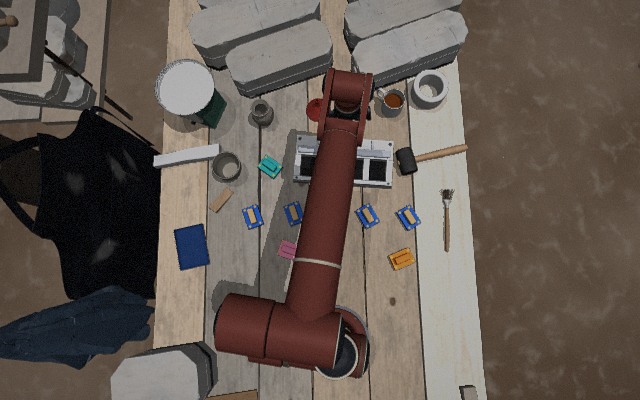

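The head is at its zero stop and the bar is clear of the recesses. Next I'll go above the insert at (0.436, 0.133).

```bash
python3 -c "
from h import *
plan(.436,.133,.2,108)"
```

```text
shift [ 7.68 -9.96  1.02] turn [ 0.11  0.04 -2.97] psi now 90.98 pos [ 0.6879 -0.0546  0.2288] open 0.0853 t 12.77 q6 -1.775
```

>>> step_arm(increments="0.77 -1 0.1 0 0 0;0.77 -1 0.1 0 0 0;0.77 -1 0.1 0 0 0;0.77 -1 0.1 0 0 0;0.77 -1 0.1 0 0 0;0.77 -1 0.1 0 0 0;0.77 -1 0.1 0 0 0;0.77 -1 0.1 0 0 0;0.77 -1 0.1 0 0 0;0.77 -1 0.1 0 0 -1;0 0 0 0 0 -1;0 0 0 0 0 -1")

```text
t: 13.77
tool_pos: [0.4302, 0.1352, 0.1953]
tool_rot: [1.834, 2.551, -0.001]
contact_force: [0.4, -0.5, 1.0]
opening: 0.0855
```

>>> step_arm(increments="0 0 0 0 0 0;0 0 0 0 0 0;0 0 0 0 0 0", fingers=0.2, newtons=60)

```text
t: 14.02
tool_pos: [0.4319, 0.1342, 0.1958]
tool_rot: [-1.847, -2.541, 0.0]
contact_force: [-1.2, 0.1, -0.5]
opening: 0.0524
```

```bash
cat >> h.py <<'E'
def barfit(d,z=0.044,near=None,R0=0.06):
    """pale wooden bar top + blue outline seen by wrist cam"""
    hsv=cv2.cvtColor(d['pixels'],cv2.COLOR_RGB2HSV)
    bl=cv2.inRange(hsv,(105,110,40),(125,255,255))
    bl=cv2.morphologyEx(bl,cv2.MORPH_CLOSE,np.ones((25,25),np.uint8))
    cs,_=cv2.findContours(bl,cv2.RETR_EXTERNAL,cv2.CHAIN_APPROX_NONE)
    for c in cs:
        if cv2.contourArea(c)<800: continue
        P=onz(d,c[:,0],0.022)[:,:2]*1000
        r=cv2.minAreaRect(P.astype(np.float32)); print('blue',np.round(r[0],1),np.round(r[1],1),round(r[2],1),'px',c[:,0].mean(0).round())
        k=np.zeros_like(bl); cv2.drawContours(k,[c],-1,255,-1)
        b=cv2.inRange(hsv,(8,60,130),(30,200,255))&k
        b=cv2.morphologyEx(b,cv2.MORPH_OPEN,np.ones((5,5),np.uint8))
        bs,_=cv2.findContours(b,cv2.RETR_EXTERNAL,cv2.CHAIN_APPROX_NONE)
        if not bs: continue
        q=max(bs,key=cv2.contourArea)
        r=cv2.minAreaRect((onz(d,q[:,0],z)[:,:2]*1000).astype(np.float32)); print('   bar',np.round(r[0],1),np.round(r[1],1),round(r[2],1),cv2.boundingRect(q))
E
python3 - <<'E'
from h import *
plan(.436,.133,.2,108)
d=img('wrist','w8'); barfit(d)
E
```

```text
shift [-0.1   0.14 -0.17] turn [-0.  0. -0.] psi now 107.99 pos [0.4319 0.1342 0.1958] open 0.0524 t 14.02 q6 -1.748
blue [429.  278.3] [77.4 58.8] 18.7 px [447. 214.]
   bar [428.4 279.9] [52.8 20.8] 22.6 (446, 198, 23, 49)
blue [436.2 134. ] [74.6 55.3] 18.0 px [316. 180.]
   bar [435.9 133.6] [51.  19.8] 18.0 (306, 160, 21, 52)
blue [360.6 444.9] [123.3  43.4] 34.1 px [627. 202.]
blue [ 419.1 -120.8] [75.9 64.5] 27.8 px [69. 81.]
   bar [ 382.9 -107.8] [6.3 7.2] 18.0 (63, 41, 9, 9)
```

View pics/w8.png

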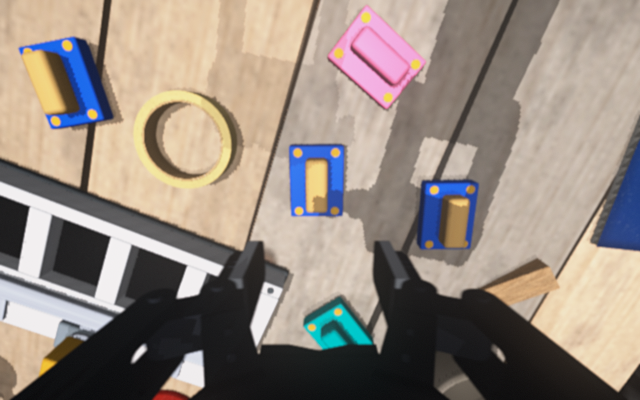

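The wrist view shows the insert centred at (316,180), upright, and both views agree on (0.436, 0.134), yaw 18°. I'll descend.

```bash
python3 -c "
from h import *
plan(.436,.1338,.0255,108)"
```

```text
shift [-0.06  0.15  6.81] turn [-0.  0.  0.] psi now 108.01 pos [0.432  0.1342 0.1958] open 0.0515 t 14.07 q6 -1.749
```

>>> step_arm(increments="-0.06 0.15 1 0 0 0;0 0 1 0 0 0;0 0 1 0 0 0;0 0 1 0 0 0;0 0 1 0 0 0;0 0 0.8 0 0 0;0 0 0.5 0 0 0;0 0 0.4 0 0 0;0 0 0 0 0 0;0 0 0 0 0 0")

```text
t: 14.9
tool_pos: [0.4359, 0.1339, 0.0282]
tool_rot: [-1.845, -2.542, 0.001]
contact_force: [-0.4, 0.6, 1.1]
opening: 0.0511
```

```bash
python3 -c "
from h import *
plan(.436,.1338,.0255,108); st();img('wrist','w9')"
```

```text
shift [-0.01  0.    0.11] turn [-0.01 -0.    0.01] psi now 108.07 pos [0.4359 0.1339 0.0282] open 0.0511 t 14.9 q6 -1.752
{'t': 14.9, 'q': [0.1347, -0.1326, 2.1563, -0.0, 1.1186, -1.7515], 'dq': [0.0017, -0.0242, -0.0225, 0.002, 0.0019, -0.0031], 'tool_pos': [0.4359, 0.1339, 0.0282], 'tool_rot': [-1.8447, -2.5424, 0.0008], 'contact_force': [-0.3843, 0.576, 1.1101], 'wrist_torque': [0.0021, -0.0193, -0.0625], 'opening': 0.0511}
```

View pics/w9.png

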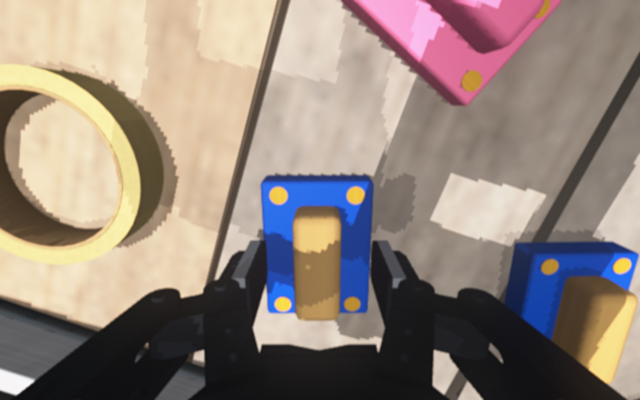

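>>> step_arm(increments="0 0 0.05 0 0 0;0 0 0 0 0 0;0 0 0 0 0 0;0 0 0 0 0 0;0 0 0 0 0 0;0 0 0 0 0 0;0 0 0 0 0 0", fingers=-1, newtons=60)

```text
t: 15.53
tool_pos: [0.4369, 0.1342, 0.0283]
tool_rot: [1.843, 2.542, 0.002]
contact_force: [-1.7, -0.8, 6.5]
opening: 0.0205
```

>>> step_arm(increments="0 0 -0.5 0 0 0;0 0 -1 0 0 0;0 0 -1 0 0 0;0 0 -1 0 0 0;0 0 -0.5 0 0 0;0 0 0 0 0 0")

```text
t: 16.03
tool_pos: [0.438, 0.1344, 0.1305]
tool_rot: [1.841, 2.54, 0.007]
contact_force: [0.6, 0.8, -1.5]
opening: 0.0201
```

```bash
python3 -c "
from h import *
plan(.5989,-.0042,.13,84.25); st();img('wrist','w10')"
```

```text
shift [-7.27  4.39  0.06] turn [ 0.07 -0.    4.17] psi now 108.12 pos [0.438  0.1344 0.1305] open 0.0201 t 16.03 q6 -1.752
{'t': 16.0333, 'q': [0.1351, -0.2845, 2.0942, 0.0, 1.3254, -1.752], 'dq': [-0.0012, 0.0357, 0.0503, -0.0005, -0.0353, -0.0004], 'tool_pos': [0.438, 0.1344, 0.1305], 'tool_rot': [1.8411, 2.5398, 0.0071], 'contact_force': [0.6014, 0.794, -1.5027], 'wrist_torque': [-0.0355, 0.0459, 0.0103], 'opening': 0.0201}
```

View pics/w10.png

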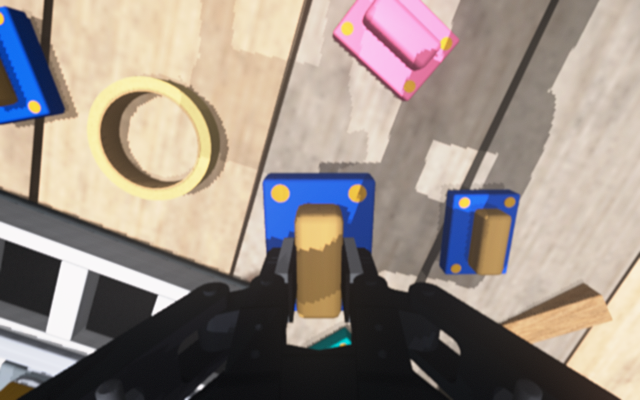

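>>> step_arm(increments="-0.5 0.3 0 0 0 0;-0.9 0.54 0 0 0 0;-0.9 0.54 0 0 0 0;-0.9 0.54 0 0 0 0;-0.9 0.54 0 0 0 0;-0.9 0.54 0 0 0 0;-0.9 0.54 0 0 0 0;-0.9 0.54 0 0 0 0;-0.5 0.3 0 0 0 1;0 0 0 0 0 1;0 0 0 0 0 1;0 0 0 0 0 1")

```text
t: 17.08
tool_pos: [0.5958, -0.0064, 0.1237]
tool_rot: [-2.316, -2.117, 0.005]
contact_force: [-0.5, -1.0, -2.0]
opening: 0.0209
```

>>> step_arm(increments="0 0 0 0 0 0.17;0 0 0 0 0 0;0 0 0 0 0 0")

```text
t: 17.33
tool_pos: [0.5961, -0.0055, 0.1255]
tool_rot: [-2.327, -2.108, 0.002]
contact_force: [0.5, -0.9, -1.3]
opening: 0.021
```

```bash
python3 -c "
from h import *
plan(.5997,-.0043,.07,84.25); st();img('wrist','w11')"
```

```text
shift [0.06 0.15 2.22] turn [-0.02  0.    0.01] psi now 84.33 pos [ 0.5961 -0.0055  0.1255] open 0.021 t 17.33 q6 -1.606
{'t': 17.3333, 'q': [-0.1341, 0.0736, 1.7732, -0.0001, 1.2971, -1.6058], 'dq': [0.0032, -0.0119, -0.0053, 0.0022, 0.0021, 0.006], 'tool_pos': [0.5961, -0.0055, 0.1255], 'tool_rot': [-2.3273, -2.1077, 0.0024], 'contact_force': [0.4932, -0.9399, -1.2843], 'wrist_torque': [-0.0223, 0.0277, 0.0385], 'opening': 0.021}
```

View pics/w11.png

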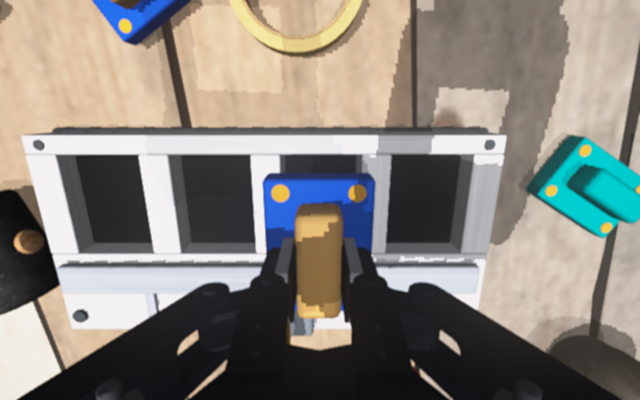

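```bash
cat >> h.py <<'E'
ROW=np.array([.5948,-.0450]); YAW=-5.75
def recs():
    a=np.radians(YAW); ux=np.array([np.cos(a),np.sin(a)]); uy=np.array([-np.sin(a),np.cos(a)])
    return [ROW+k*.082*uy for k in(1.5,.5,-.5,-1.5)],ux,uy
def overlay(d,fn,crop):
    c,ux,uy=recs(); p=cv2.resize(d['pixels'],None,fx=4,fy=4,interpolation=cv2.INTER_CUBIC)
    for q in c:
        P=[np.r_[q+sx*.04*ux+sy*.03*uy,.04] for sx,sy in((1,1),(1,-1),(-1,-1),(-1,1))]
        u=(proj(d,P)*4+2).round().astype(np.int32)
        cv2.polylines(p,[u],True,(255,0,0),1)
    x0,y0,x1,y1=[4*v for v in crop]
    cv2.imwrite('pics/'+fn+'.png',cv2.cvtColor(p[y0:y1,x0:x1],cv2.COLOR_RGB2BGR))
E
python3 -c "
from h import *
overlay(img('wrist'),'z11',(25,125,225,265)); overlay(img('top'),'z11t',(285,120,400,200))"
```

```text
(no output)
```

View pics/z11.png

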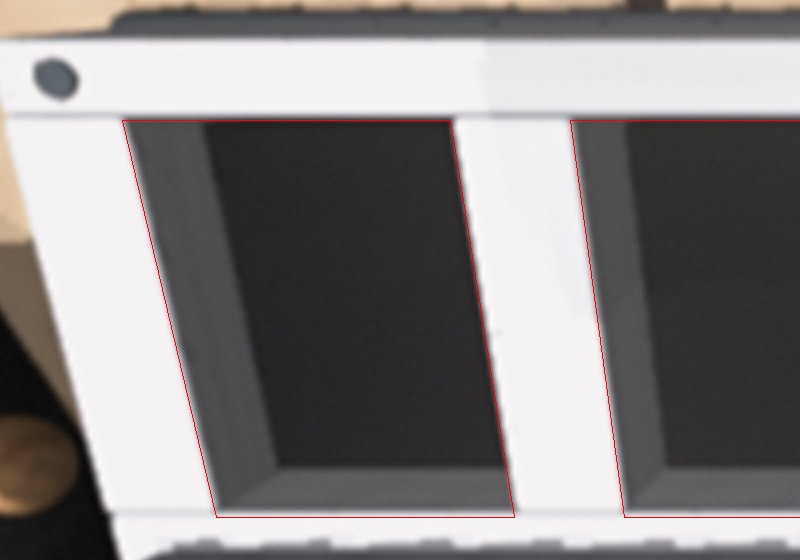

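>>> step_arm(increments="0.05 0.14 0 0 0 0;0 0 0.5 0 0 0;0 0 0.8 0 0 0;0 0 0.4 0 0 0;0 0 0 0 0 0;0 0 0 0 0 0")

```text
t: 17.98
tool_pos: [0.5994, -0.0043, 0.0832]
tool_rot: [-2.329, -2.106, 0.003]
contact_force: [0.4, -0.0, -0.7]
opening: 0.0203
```

```bash
python3 -c "
from h import *
plan(.5995,-.0043,.062,84.25); st();img('wrist','w12')"
```

```text
shift [-0.    0.01  0.85] turn [-0.03 -0.   -0.  ] psi now 84.24 pos [ 0.5994 -0.0043  0.0832] open 0.0203 t 17.98 q6 -1.601
{'t': 17.9833, 'q': [-0.1312, 0.1292, 1.79, -0.0, 1.225, -1.6014], 'dq': [0.0011, -0.021, -0.0312, -0.0013, -0.0015, 0.0018], 'tool_pos': [0.5994, -0.0043, 0.0832], 'tool_rot': [-2.3288, -2.1056, 0.0027], 'contact_force': [0.431, -0.0322, -0.7441], 'wrist_torque': [0.0375, -0.0272, -0.0077], 'opening': 0.0203}
```

View pics/w12.png

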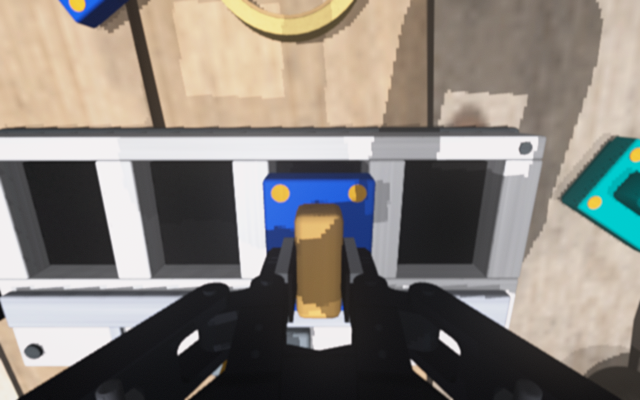

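>>> step_arm(increments="0 0 0.4 0 0 0;0 0 0.3 0 0 0;0 0 0.2 0 0 0;0 0 0.1 0 0 0;0 0 0 0 0 0;0 0 0 0 0 0")

```text
t: 18.53
tool_pos: [0.6003, -0.0044, 0.062]
tool_rot: [-2.33, -2.106, 0.002]
contact_force: [-8.9, 0.5, 13.0]
opening: 0.0206
```

>>> step_arm(increments="0 0 0.1 0 0 0;0 0 0.1 0 0 0;0 0 0 0 0 0;0 0 0 0 0 0")

```text
t: 18.87
tool_pos: [0.6, -0.0043, 0.0593]
tool_rot: [-2.328, -2.106, 0.004]
contact_force: [-17.8, 1.3, 26.2]
opening: 0.0207
```

```bash
python3 -c "
from h import *
plan(.5995,-.0043,.054,84.25); st();img('wrist','w13')"
```

```text
shift [-0.   -0.02  0.21] turn [-0.03  0.    0.  ] psi now 84.26 pos [ 0.6    -0.0043  0.0593] open 0.0207 t 18.87 q6 -1.601
{'t': 18.8667, 'q': [-0.131, 0.161, 1.7992, -0.0005, 1.1845, -1.6013], 'dq': [0.0007, -0.0016, 0.0017, 0.0001, -0.0007, 0.0005], 'tool_pos': [0.6, -0.0043, 0.0593], 'tool_rot': [-2.3284, -2.106, 0.0038], 'contact_force': [-17.799, 1.2918, 26.1814], 'wrist_torque': [0.2516, 2.4765, -0.0181], 'opening': 0.0207}
```

View pics/w13.png

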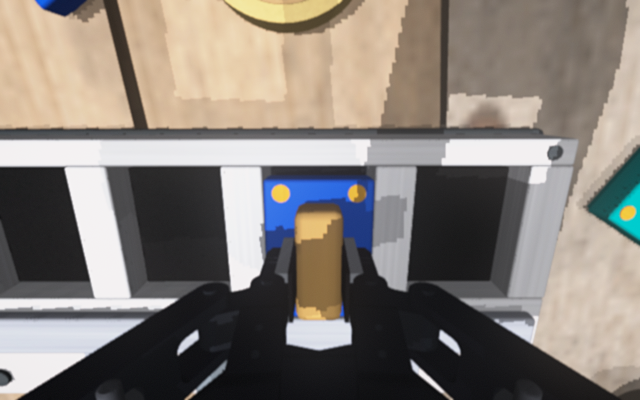

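Fx −18 N shows the far edge catching. I'll lift slightly and shift 2.5 mm toward the robot.

>>> step_arm(increments="0 0 -0.4 0 0 0;0 -0.1 0 0 0 0;0 0 0.1 0 0 0;0 0 0.1 0 0 0;0 0 0.1 0 0 0;0 0 0 0 0 0;0 0 0 0 0 0")

```text
t: 19.5
tool_pos: [0.5973, -0.0041, 0.056]
tool_rot: [-2.33, -2.106, 0.002]
contact_force: [0.4, 0.0, -0.3]
opening: 0.0205
```

```bash
python3 -c "
from h import *
plan(.5995,-.0043,.054,84.25); st();img('wrist','w14');img('scene','s14')"
```

```text
shift [0.   0.09 0.08] turn [-0.02 -0.   -0.  ] psi now 84.22 pos [ 0.5973 -0.0041  0.056 ] open 0.0205 t 19.5 q6 -1.601
{'t': 19.5, 'q': [-0.1314, 0.1586, 1.8082, 0.0, 1.1765, -1.6014], 'dq': [-0.0014, -0.0035, -0.0043, -0.0003, 0.0035, 0.0014], 'tool_pos': [0.5973, -0.0041, 0.056], 'tool_rot': [-2.3296, -2.1058, 0.0018], 'contact_force': [0.3779, 0.024, -0.2625], 'wrist_torque': [0.0287, -0.0333, -0.0171], 'opening': 0.0205}
```

View pics/w14.png

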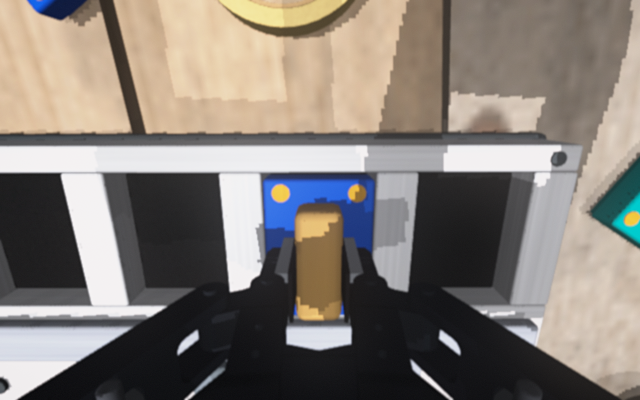

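It dropped in with no force. Now I'll press.

>>> step_arm(increments="0 0 0.1 0 0 0;0 0 0.1 0 0 0;0 0 0.1 0 0 0;0 0 0 0 0 0;0 0 0 0 0 0")

```text
t: 20.02
tool_pos: [0.5983, -0.0043, 0.0506]
tool_rot: [2.33, 2.106, 0.001]
contact_force: [-0.7, 0.3, 4.2]
opening: 0.02
```

```bash
python3 -c "
from h import *
st()"
```

```text
{'t': 20.0167, 'q': [-0.1314, 0.1667, 1.8093, -0.0, 1.1649, -1.6014], 'dq': [-0.0019, -0.003, -0.0013, 0.0019, -0.0062, -0.0052], 'tool_pos': [0.5983, -0.0043, 0.0506], 'tool_rot': [2.3301, 2.1064, 0.0006], 'contact_force': [-0.6527, 0.3368, 4.2303], 'wrist_torque': [0.1049, 0.4583, 0.0224], 'opening': 0.02}
```

>>> step_arm(increments="0 0 0.1 0 0 0;0 0 0.1 0 0 0;0 0 0.1 0 0 0;0 0 0 0 0 0;0 0 0 0 0 0")

```text
t: 20.43
tool_pos: [0.6001, -0.0045, 0.0454]
tool_rot: [2.328, 2.104, 0.004]
contact_force: [-1.9, -0.4, 12.8]
opening: 0.0206
```

```bash
python3 -c "
from h import *
st()"
```

```text
{'t': 20.4333, 'q': [-0.1314, 0.1755, 1.8093, 0.0, 1.1525, -1.6013], 'dq': [0.0009, -0.0011, 0.0017, 0.0009, -0.0002, 0.0006], 'tool_pos': [0.6001, -0.0045, 0.0454], 'tool_rot': [2.3282, 2.1043, 0.0045], 'contact_force': [-1.9422, -0.3528, 12.804], 'wrist_torque': [0.0821, 0.8185, -0.0275], 'opening': 0.0206}
```

>>> step_arm(increments="0 0 0.1 0 0 0;0 0 0.1 0 0 0;0 0 0.1 0 0 0;0 0 0 0 0 0;0 0 0 0 0 0")

```text
t: 20.85
tool_pos: [0.6017, -0.0047, 0.0446]
tool_rot: [2.327, 2.104, 0.005]
contact_force: [-17.9, 1.3, 44.0]
opening: 0.0204
```

```bash
python3 -c "
from h import *
st()
overlay(img('wrist'),'z15',(200,125,400,265))"
```

```text
{'t': 20.85, 'q': [-0.1311, 0.1796, 1.8061, -0.0005, 1.1509, -1.601], 'dq': [-0.0018, -0.0015, 0.0026, -0.0023, -0.0023, -0.001], 'tool_pos': [0.6017, -0.0047, 0.0446], 'tool_rot': [2.3273, 2.1041, 0.0045], 'contact_force': [-17.948, 1.3045, 43.9748], 'wrist_torque': [0.223, 3.3312, -0.1816], 'opening': 0.0204}
```

View pics/z15.png

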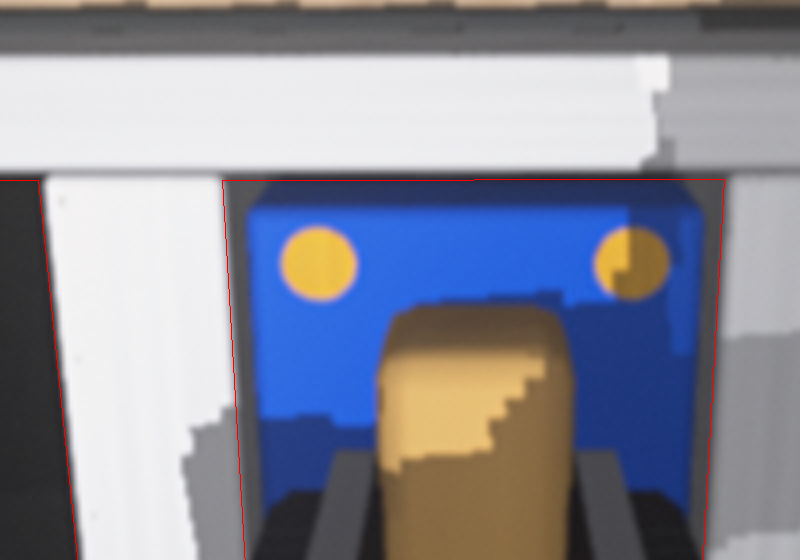

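Force rose to 44 N within 0.8 mm of travel, so it's on the firm stop. I'll release and lift.

>>> step_arm(increments="0 0 -0.15 0 0 0;0 0 -0.15 0 0 0;0 0 0 0 0 0")

```text
t: 21.15
tool_pos: [0.6, -0.0044, 0.0449]
tool_rot: [2.328, 2.104, 0.005]
contact_force: [-1.4, 0.7, 11.5]
opening: 0.0204
```

>>> step_arm(increments="0 0 0 0 0 0;0 0 0 0 0 0;0 0 0 0 0 0;0 0 -0.5 0 0 0;0 0 -1 0 0 0;0 0 -1 0 0 0;0 0 -1 0 0 0;0 0 -1 0 0 0;0 0 -1 0 0 0;0 0 0 0 0 0", fingers=0.2)

```text
t: 21.98
tool_pos: [0.6011, -0.0045, 0.1868]
tool_rot: [2.324, 2.101, 0.011]
contact_force: [-0.0, -0.6, 1.5]
opening: 0.051
```

```bash
python3 - <<'E'
from h import *
overlay(img('wrist','w16'),'z16',(200,110,400,250))
plan(.429,.279,.19,108.5)
d=img('top','t16')
for o in inserts(d,0.02): print(np.round(o[:6],3),o[6].round())
E
```

```text
shift [10.59 -7.94 -0.3 ] turn [ 0.07  0.02 -4.24] psi now 84.23 pos [ 0.6    -0.0044  0.184 ] open 0.0515 t 22.03 q6 -1.601
[3.28000e-01 4.95000e-01 1.12400e+01 1.43281e+02 1.02237e+02 1.11250e+03] [191. 247.]
[ 4.1000e-01 -2.7100e-01  2.9270e+01  7.5383e+01  5.6221e+01  3.0100e+02] [409. 217.]
[ 4.2000e-01 -1.2500e-01  2.7941e+01  7.5817e+01  5.5166e+01  2.9950e+02] [367. 216.]
[4.2900e-01 2.8000e-01 1.8667e+01 7.5930e+01 5.5536e+01 2.9700e+02] [252. 216.]
```

View pics/z16.png

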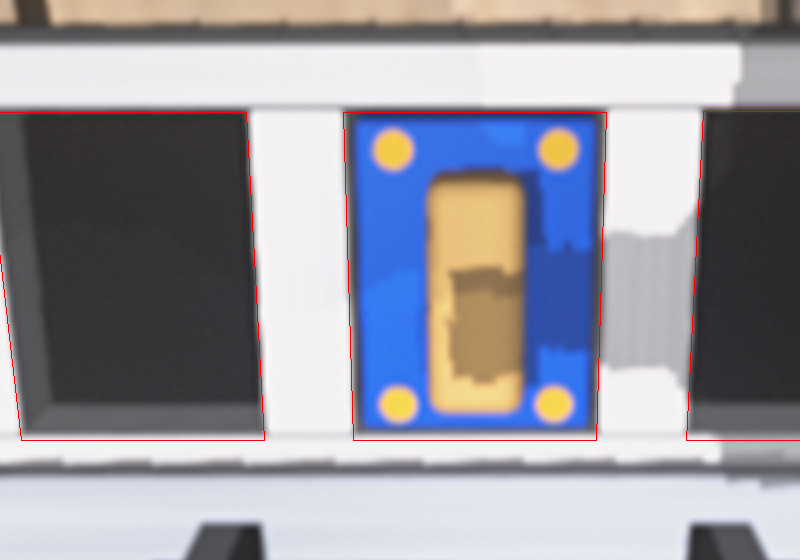

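View pics/t16.png

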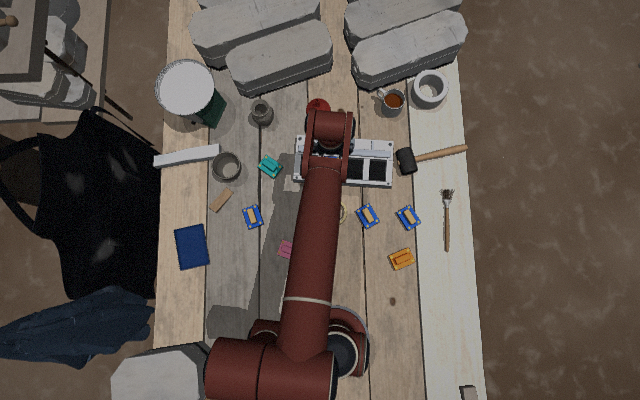

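The first insert is seated and level with the carrier, with all four corners visible and even gaps. Next is the insert at (0.429, 0.28).

>>> step_arm(increments="0.5 -0.4 0 0 0 0;1 -0.75 0 0 0 0;1 -0.75 0 0 0 0;1 -0.75 0 0 0 0;1 -0.75 0 0 0 0;1 -0.75 0 0 0 0;1 -0.75 0 0 0 0;1 -0.75 0 0 0 -1;1 -0.75 0 0 0 -1;1 -0.75 0 0 0 -1;1 -0.75 0 0 0 -1;0 0 0 0 0 -0.2")

```text
t: 23.08
tool_pos: [0.4079, 0.268, 0.177]
tool_rot: [-1.827, -2.55, 0.005]
contact_force: [-0.3, -0.6, -0.0]
opening: 0.0514
```

>>> step_arm(increments="0 0 0 0 0 0;0 0 0 0 0 0")

```text
t: 23.25
tool_pos: [0.412, 0.2652, 0.1782]
tool_rot: [-1.84, -2.545, 0.003]
contact_force: [0.3, 0.7, 1.1]
opening: 0.0512
```

```bash
sed -i 's/ROW=np.array(\[.5948/ROW=np.array([.5936/' h.py; python3 - <<'E'
from h import *
d=img('wrist','w17'); barfit(d)
plan(.429,.279,.0265,108.7)
E
```

```text
blue [614.8  -5.5] [87.6 42.7] 2.3 px [ 19. 276.]
blue [428.7 280.6] [76.3 55.5] 18.2 px [327. 201.]
   bar [428.6 280.5] [51.  20.3] 18.2 (317, 182, 23, 53)
blue [328.9 494.6] [141.  111.2] 11.4 px [567. 167.]
shift [0.33 0.81 6.08] turn [-0.02  0.   -0.08] psi now 108.21 pos [0.4126 0.2649 0.1785] open 0.0514 t 23.3 q6 -1.47
```

View pics/w17.png

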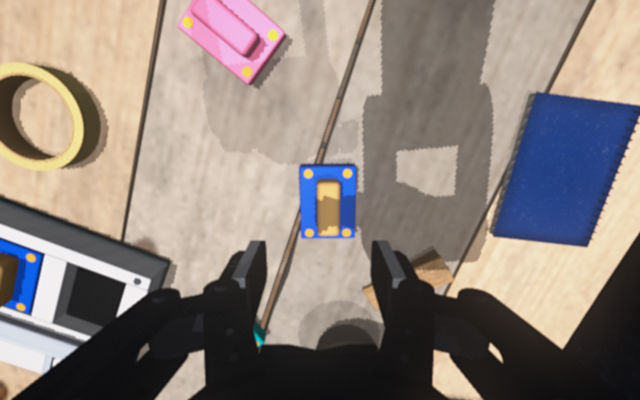

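>>> step_arm(increments="0.39 0.81 0 0 0 0;0 0 1 0 0 0;0 0 1 0 0 0;0 0 1 0 0 0;0 0 1 0 0 0;0 0 1 0 0 0;0 0 0.5 0 0 0;0 0 0.4 0 0 0;0 0 0.18 0 0 0;0 0 0 0 0 0;0 0 0 0 0 0")

```text
t: 24.22
tool_pos: [0.4301, 0.2813, 0.0286]
tool_rot: [1.84, 2.545, 0.002]
contact_force: [0.9, 0.3, -0.4]
opening: 0.0515
```

```bash
python3 - <<'E'
from h import *
d=img('wrist','w18')
plan(.4287,.2805,.0265,108.2)
E
```

```text
shift [-0.02 -0.08  0.1 ] turn [ 0.03 -0.    0.01] psi now 108.27 pos [0.4304 0.2815 0.029 ] open 0.051 t 24.27 q6 -1.455
```

View pics/w18.png

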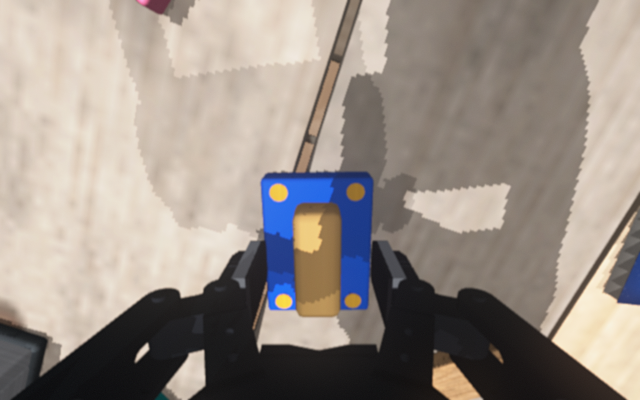

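>>> step_arm(increments="0 -0.07 0.08 0 0 0;0 0 0 0 0 0;0 0 0 0 0 0")

```text
t: 24.52
tool_pos: [0.4277, 0.2807, 0.0262]
tool_rot: [1.84, 2.546, 0.002]
contact_force: [-0.3, 0.1, 1.1]
opening: 0.0513
```

>>> step_arm(increments="0 0 0 0 0 0;0 0 0 0 0 0;0 0 0 0 0 0;0 0 0 0 0 0;0 0 0 0 0 0;0 0 0 0 0 0", fingers=-1)

```text
t: 25.02
tool_pos: [0.4279, 0.2807, 0.026]
tool_rot: [1.84, 2.546, 0.001]
contact_force: [0.0, -0.3, 2.6]
opening: 0.0202
```

>>> step_arm(increments="0 0 -0.5 0 0 0;0 0 -1 0 0 0;0 0 -1 0 0 0;0 0 -1 0 0 0;0 0 -0.5 0 0 0;0 0 0 0 0 0;0 0 0 0 0 0")

```text
t: 25.6
tool_pos: [0.4275, 0.2805, 0.1257]
tool_rot: [1.84, 2.546, 0.001]
contact_force: [-0.4, -0.8, -1.8]
opening: 0.021
```

```bash
python3 - <<'E'
from h import *
d=img('wrist','w19')
plan(.6059,.0774,.13,84.25)
E
```

```text
shift [-9.95  4.26 -0.24] turn [-0.02  0.01  4.19] psi now 108.29 pos [0.4266 0.2801 0.1243] open 0.0205 t 25.65 q6 -1.455
```

View pics/w19.png

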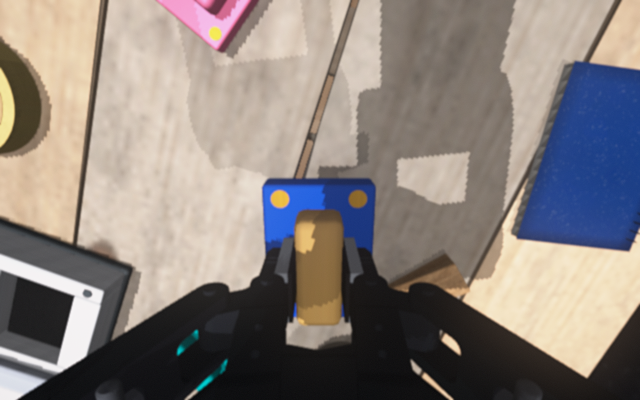

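>>> step_arm(increments="-0.5 0.21 0 0 0 0;-0.94 0.4 0 0 0 0;-0.94 0.4 0 0 0 0;-0.94 0.4 0 0 0 0;-0.94 0.4 0 0 0 0;-0.94 0.4 0 0 0 0;-0.94 0.4 0 0 0 0;-0.94 0.4 0 0 0 0;-0.94 0.4 0 0 0 1;-0.94 0.4 0 0 0 1;-0.94 0.4 0 0 0 1;0 0 0 0 0 1")

```text
t: 26.65
tool_pos: [0.5994, 0.0703, 0.1227]
tool_rot: [-2.318, -2.119, 0.006]
contact_force: [-0.4, 0.5, -0.8]
opening: 0.0203
```

>>> step_arm(increments="0 0 0 0 0 0.18;0 0 0 0 0 0;0 0 0 0 0 0")

```text
t: 26.9
tool_pos: [0.5977, 0.0744, 0.1238]
tool_rot: [-2.324, -2.111, 0.003]
contact_force: [-0.4, 0.8, -1.1]
opening: 0.0207
```

```bash
python3 - <<'E'
from h import *
d=img('wrist','w20')
plan(.6035,.0774,.083,84.25)
E
```

```text
shift [0.13 0.22 1.65] turn [-0.02  0.    0.04] psi now 84.48 pos [0.5979 0.0746 0.1243] open 0.0205 t 26.95 q6 -1.474
```

View pics/w20.png

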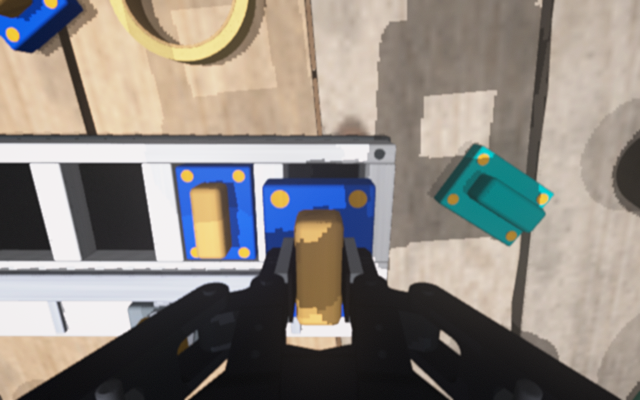

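>>> step_arm(increments="0.13 0.22 0.3 0 0 0;0 0 0.7 0 0 0;0 0 0.6 0 0 0;0 0 0.05 0 0 0;0 0 0 0 0 0;0 0 0 0 0 0")

```text
t: 27.45
tool_pos: [0.605, 0.0771, 0.0846]
tool_rot: [2.327, 2.11, 0.001]
contact_force: [-0.7, 0.7, -2.3]
opening: 0.0203
```

```bash
python3 - <<'E'
from h import *
overlay(img('wrist'),'z21',(220,125,420,265))
plan(.6035,.0774,.06,84.25)
E
```

```text
shift [ 0.01 -0.08  1.01] turn [ 0.02 -0.    0.02] psi now 84.38 pos [0.6054 0.077  0.0853] open 0.0208 t 27.5 q6 -1.468
```

View pics/z21.png

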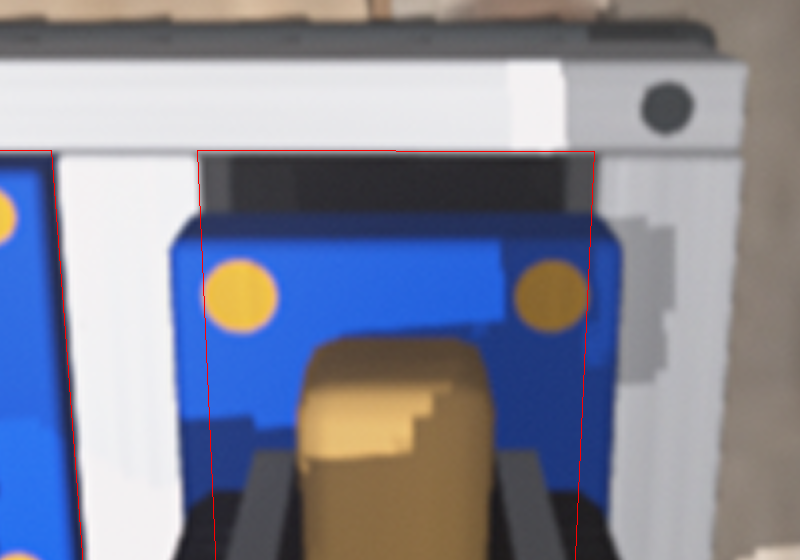

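```bash
cat >> h.py <<'E'
def inhand(d,zoff=-.004,crop=(200,150,440,260)):
    """near edge of held block top; zoff = blue top z minus TCP z. prints insert centre minus TCP (carrier axes)"""
    o=ctrl.get_obs(); z=o['tool_pos'][2]+zoff
    hsv=cv2.cvtColor(d['pixels'],cv2.COLOR_RGB2HSV)
    y=cv2.inRange(hsv,(18,120,120),(30,255,255)); y[:160]=0; y[225:]=0; y[:,:262]=0; y[:,378:]=0
    cs,_=cv2.findContours(y,cv2.RETR_EXTERNAL,cv2.CHAIN_APPROX_NONE)
    T=R.from_rotvec(o['tool_rot']).as_matrix()
    for c in cs:
        if 120<cv2.contourArea(c)<600:
            m=cv2.moments(c); u=[m['m10']/m['m00'],m['m01']/m['m00']]
            P=onz(d,[u],z)[0]-o['tool_pos']; print('dot px',np.round(u,1),'tool xy mm',np.round((T.T@P)[:2]*1000,1))
E
python3 - <<'E'
from h import *
inhand(img('wrist'))
plan(.6035,.0774,.06,84.25)
E
```

```text
dot px [357.4 198.7] tool xy mm [ 19.6 -28.6]
dot px [279.5 198.5] tool xy mm [-18.4 -28.7]
shift [ 0.01 -0.09  1.02] turn [ 0.02 -0.    0.02] psi now 84.37 pos [0.6056 0.0769 0.0856] open 0.0205 t 27.55 q6 -1.468
```

>>> step_arm(increments="0 -0.05 0.4 0 0 0;0 0 0.2 0 0 0;0 0 0.15 0 0 0;0 0 0.1 0 0 0;0 0 0 0 0 0;0 0 0 0 0 0")

```text
t: 28.05
tool_pos: [0.6033, 0.0767, 0.0627]
tool_rot: [-2.328, -2.109, 0.001]
contact_force: [-0.6, -0.0, -1.1]
opening: 0.0208
```

```bash
python3 - <<'E'
from h import *
plan(.6035,.0774,.054,84.25);st()
E
```

```text
shift [0.03 0.   0.35] turn [-0.01  0.    0.01] psi now 84.34 pos [0.6033 0.0767 0.0627] open 0.0208 t 28.05 q6 -1.468
{'t': 28.05, 'q': [0.0042, 0.1728, 1.7794, -0.0, 1.19, -1.4677], 'dq': [0.0002, -0.0088, -0.008, -0.004, 0.0004, -0.0004], 'tool_pos': [0.6033, 0.0767, 0.0627], 'tool_rot': [-2.3283, -2.1087, 0.0006], 'contact_force': [-0.5944, -0.0092, -1.0513], 'wrist_torque': [0.0099, -0.0069, 0.0553], 'opening': 0.0208}
```

>>> step_arm(increments="0.03 0 0.1 0 0 0;0 0 0.1 0 0 0;0 0 0.1 0 0 0;0 0 0 0 0 0;0 0 0 0 0 0")

```text
t: 28.47
tool_pos: [0.6033, 0.0776, 0.0552]
tool_rot: [-2.328, -2.109, 0.001]
contact_force: [-0.1, 0.0, -1.2]
opening: 0.0205
```

```bash
python3 - <<'E'
from h import *
st()
E
```

```text
{'t': 28.4667, 'q': [0.0055, 0.1828, 1.7821, 0.0, 1.1772, -1.4665], 'dq': [0.0008, -0.005, -0.0063, -0.0013, -0.0022, -0.0001], 'tool_pos': [0.6033, 0.0776, 0.0552], 'tool_rot': [-2.3281, -2.1089, 0.0006], 'contact_force': [-0.147, 0.0284, -1.1894], 'wrist_torque': [0.004, 0.0504, 0.0298], 'opening': 0.0205}
```

>>> step_arm(increments="0 0 0.1 0 0 0;0 0 0.1 0 0 0;0 0 0 0 0 0;0 0 0 0 0 0")

```text
t: 28.8
tool_pos: [0.604, 0.0776, 0.051]
tool_rot: [2.328, 2.109, 0.001]
contact_force: [0.3, -0.5, 1.2]
opening: 0.0208
```

```bash
python3 - <<'E'
from h import *
overlay(img('wrist'),'z22',(220,125,420,265))
st()
E
```

```text
{'t': 28.85, 'q': [0.0055, 0.1889, 1.7833, 0.0, 1.1685, -1.4665], 'dq': [-0.0005, 0.0002, -0.0009, -0.0017, -0.0023, 0.0008], 'tool_pos': [0.604, 0.0775, 0.0509], 'tool_rot': [2.328, 2.1086, 0.0011], 'contact_force': [0.0886, 0.4917, 0.129], 'wrist_torque': [-0.0276, -0.053, -0.0377], 'opening': 0.0204}
```

View pics/z22.png

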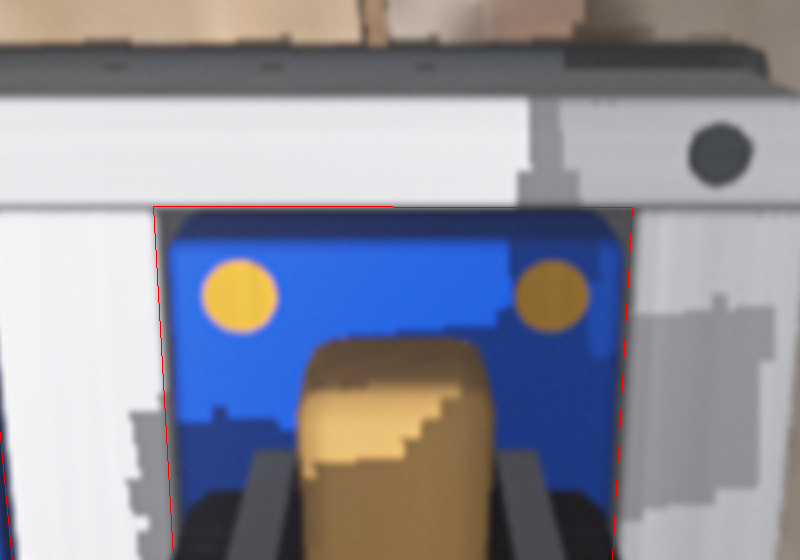

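In and free. Pressing now.

>>> step_arm(increments="0 0 0.1 0 0 0;0 0 0.1 0 0 0;0 0 0.1 0 0 0;0 0 0.1 0 0 0;0 0 0 0 0 0;0 0 0 0 0 0")

```text
t: 29.35
tool_pos: [0.6042, 0.0775, 0.0439]
tool_rot: [2.328, 2.109, -0.0]
contact_force: [-8.3, -0.6, 15.7]
opening: 0.0205
```

>>> step_arm(increments="0 0 0.1 0 0 0;0 0 0.1 0 0 0;0 0 0 0 0 0;0 0 0 0 0 0")

```text
t: 29.68
tool_pos: [0.6046, 0.0776, 0.0437]
tool_rot: [-2.327, -2.109, 0.003]
contact_force: [-21.9, -1.1, 40.4]
opening: 0.0207
```

Firm stop at 0.0437 (expected 0.044), with 40 N. I'll release.

>>> step_arm(increments="0 0 -0.15 0 0 0;0 0 -0.15 0 0 0;0 0 0 0 0 0")

```text
t: 29.93
tool_pos: [0.6042, 0.0776, 0.044]
tool_rot: [2.327, 2.108, 0.002]
contact_force: [-1.1, -0.3, 8.3]
opening: 0.0204
```

>>> step_arm(increments="0 0 0 0 0 0;0 0 0 0 0 0;0 0 0 0 0 0;0 0 -0.5 0 0 0;0 0 -1 0 0 0;0 0 -1 0 0 0;0 0 -1 0 0 0;0 0 -1 0 0 0;0 0 -1 0 0 0;0 0 0 0 0 0", fingers=0.2)

```text
t: 30.77
tool_pos: [0.607, 0.0776, 0.1882]
tool_rot: [2.323, 2.104, 0.013]
contact_force: [1.3, 0.2, 1.3]
opening: 0.0513
```

```bash
python3 - <<'E'
from h import *
img('wrist','w23')
d=img('top','t23')
for o in inserts(d,0.02): print(np.round(o[:6],3),o[6].round())
plan(.42,-.125,.19,118)
E
```

```text
[3.28000e-01 4.95000e-01 1.12400e+01 1.43281e+02 1.02237e+02 1.11250e+03] [191. 247.]
[ 4.1000e-01 -2.7100e-01  3.0056e+01  7.5115e+01  5.6570e+01  3.0200e+02] [409. 217.]
[ 4.2000e-01 -1.2500e-01  2.8078e+01  7.5808e+01  5.5140e+01  2.9850e+02] [367. 216.]
[ 6.0200e-01 -4.0000e-03 -5.6380e+00  7.7485e+01  5.5964e+01  2.8950e+02] [331. 167.]
shift [-8.79 -6.54 -0.32] turn [ 0.03  0.01 -5.88] psi now 84.34 pos [0.6045 0.0775 0.1826] open 0.0513 t 30.87 q6 -1.466
```

View pics/w23.png

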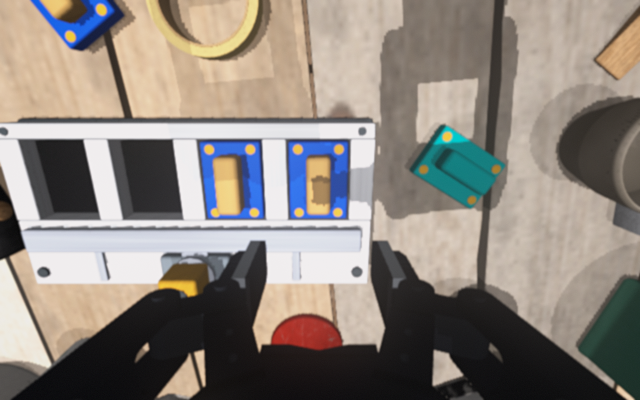

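Two are seated. Next is the insert at (0.420, −0.125), yaw 28°.

>>> step_arm(increments="-0.5 -0.37 0 0 0 0;-0.92 -0.69 0 0 0 0;-0.92 -0.69 0 0 0 0;-0.92 -0.69 0 0 0 0;-0.92 -0.69 0 0 0 0;-0.92 -0.69 0 0 0 0;-0.92 -0.69 0 0 0 0;-0.92 -0.69 0 0 0 0;-0.92 -0.69 0 0 0 0;-0.92 -0.69 0 0 0 -1;0 0 0 0 0 -1;0 0 0 0 0 -1")

```text
t: 31.87
tool_pos: [0.4164, -0.1253, 0.1786]
tool_rot: [-1.983, -2.433, 0.001]
contact_force: [-0.3, 0.4, -0.2]
opening: 0.051
```

>>> step_arm(increments="0 0 0 0 0 -1;0 0 0 0 0 -1;0 0 0 0 0 -0.9;0 0 0 0 0 0;0 0 0 0 0 0")

```text
t: 32.28
tool_pos: [0.4174, -0.1243, 0.1791]
tool_rot: [-1.616, -2.691, 0.0]
contact_force: [-0.1, 0.0, 0.6]
opening: 0.0511
```

```bash
python3 - <<'E'
from h import *
d=img('wrist','w24'); barfit(d)
plan(.42,-.125,.0265,118)
E
```

```text
blue [431.3 -93.4] [76.3 54.4] 27.6 px [338. 206.]
   bar [430.9 -94.2] [51.8 20.5] 28.5 (328, 187, 23, 53)
blue [ 410.2 -269.5] [74.5 58.3] 28.2 px [180. 100.]
   bar [ 411.7 -271.1] [64.3 23.6] 29.6 (148, 62, 38, 80)
shift [-0.08  0.08  6.12] turn [-0.01 -0.02  0.  ] psi now 118.02 pos [ 0.4176 -0.1244  0.1794] open 0.0513 t 32.33 q6 -2.52
```

View pics/w24.png

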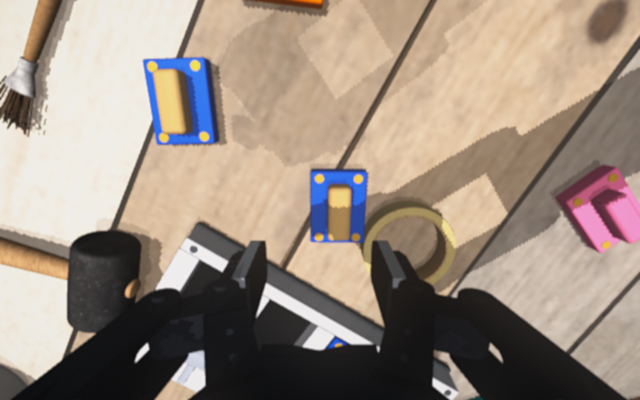

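This insert was knocked to about (0.431, −0.094), close to the tape. I'll use a narrower opening and re-measure from closer.

```bash
python3 - <<'E'
from h import *
d=img('top','t24')
for o in inserts(d,0.02): print(np.round(o[:6],3),o[6].round())
plan(.4311,-.0938,.12,118.0)
E
```

```text
[3.28000e-01 4.95000e-01 1.06950e+01 1.43871e+02 1.02169e+02 1.10450e+03] [191. 247.]
[ 4.1000e-01 -2.7100e-01  2.7881e+01  7.6642e+01  5.6425e+01  3.0250e+02] [408. 217.]
[6.06000e-01 3.70000e-02 8.43910e+01 1.39339e+02 7.74910e+01 7.39000e+02] [320. 166.]
shift [0.83 1.05 2.39] turn [-0.01 -0.01  0.01] psi now 118.05 pos [ 0.4178 -0.1244  0.1797] open 0.0517 t 32.38 q6 -2.521
```

>>> step_arm(increments="0.41 0.52 0 0 0 0;0.41 0.52 0.6 0 0 0;0 0 0.9 0 0 0;0 0 0.9 0 0 0;0 0 0 0 0 0;0 0 0 0 0 0", fingers=-0.15)

```text
t: 32.88
tool_pos: [0.4304, -0.0938, 0.1193]
tool_rot: [-1.614, -2.691, 0.001]
contact_force: [-0.7, 0.5, 0.7]
opening: 0.0361
```

```bash
python3 - <<'E'
from h import *
d=img('wrist','w25'); barfit(d)
plan(.4311,-.0938,.0285,118.0)
E
```

```text
blue [431.7 -93.9] [75.8 55.7] 27.0 px [316. 198.]
   bar [431.4 -93.8] [51.7 20. ] 28.0 (303, 174, 28, 68)
blue [ 409.1 -268.9] [77.9 61.6] 28.4 px [112.  57.]
   bar [ 413.3 -268.7] [63.3 20.6] 29.5 (64, 9, 48, 107)
shift [ 0.02 -0.    3.69] turn [-0.   -0.    0.02] psi now 118.11 pos [ 0.4315 -0.0943  0.1209] open 0.0361 t 32.93 q6 -2.445
```

View pics/w25.png

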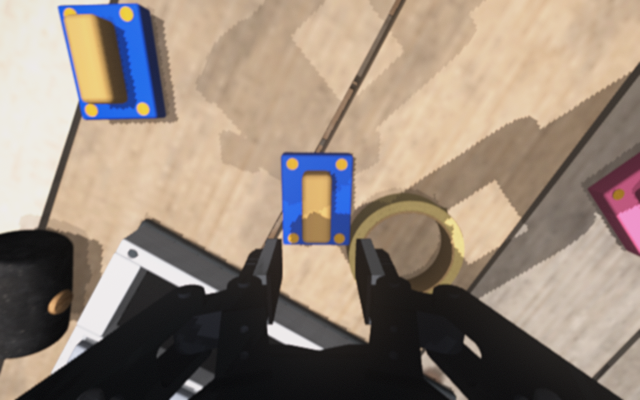

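>>> step_arm(increments="0.01 0 0.5 0 0 0.07;0 0 1 0 0 0;0 0 1 0 0 0;0 0 0.6 0 0 0;0 0 0.3 0 0 0;0 0 0.2 0 0 0;0 0 0 0 0 0;0 0 0 0 0 0;0 0 0 0 0 0")

```text
t: 33.68
tool_pos: [0.4326, -0.0947, 0.0322]
tool_rot: [1.623, 2.687, 0.001]
contact_force: [0.5, 0.5, -0.2]
opening: 0.0364
```

```bash
python3 - <<'E'
from h import *
d=img('wrist','w26');st()
plan(.4314,-.0938,.0275,117.7)
E
```

```text
{'t': 33.7333, 'q': [-0.3837, -0.1781, 2.1884, 0.0, 1.1285, -2.4387], 'dq': [0.0017, -0.001, 0.0061, 0.0005, -0.0022, -0.0009], 'tool_pos': [0.4325, -0.0946, 0.032], 'tool_rot': [1.6228, 2.6869, 0.0007], 'contact_force': [-0.5424, 0.9752, -0.482], 'wrist_torque': [-0.025, -0.0078, -0.0194], 'opening': 0.0361}
shift [ 0.05 -0.02  0.18] turn [0.02 0.02 0.01] psi now 117.74 pos [ 0.4325 -0.0946  0.032 ] open 0.0361 t 33.73 q6 -2.439
```

View pics/w26.png

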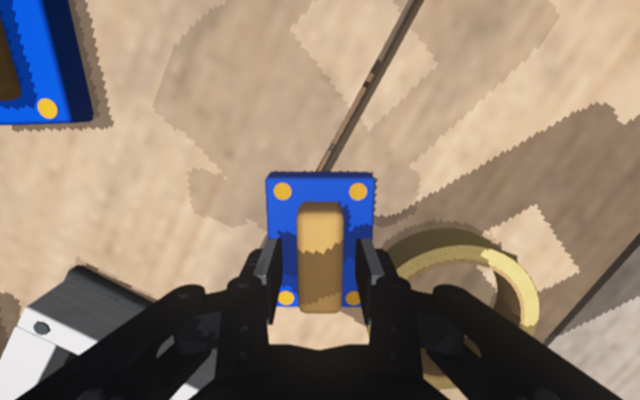

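>>> step_arm(increments="0.04 -0.03 0.15 0 0 0;0 0 0 0 0 0;0 0 0 0 0 0")

```text
t: 33.98
tool_pos: [0.4301, -0.0935, 0.0268]
tool_rot: [-1.624, -2.689, 0.0]
contact_force: [-0.2, 0.4, -0.3]
opening: 0.0365
```

>>> step_arm(increments="0 0 0 0 0 0;0 0 0 0 0 0;0 0 0 0 0 0;0 0 0 0 0 0;0 0 0 0 0 0", fingers=-1)

```text
t: 34.4
tool_pos: [0.4306, -0.0937, 0.0272]
tool_rot: [1.624, 2.689, 0.0]
contact_force: [0.5, -0.0, 2.4]
opening: 0.0205
```

>>> step_arm(increments="0 0 -0.5 0 0 0;0 0 -1 0 0 0;0 0 -1 0 0 0;0 0 -1 0 0 0;0 0 -0.5 0 0 0;0 0 0 0 0 0;0 0 0 0 0 0")

```text
t: 34.98
tool_pos: [0.4302, -0.0936, 0.1267]
tool_rot: [1.624, 2.689, 0.0]
contact_force: [-0.1, 0.8, -0.8]
opening: 0.0202
```

```bash
python3 - <<'E'
from h import *
d=img('wrist','w27'); inhand(d,-.006)
plan(.5895,-.0858,.13,84.25)
E
```

```text
dot px [357.5 197.3] tool xy mm [ 19.6 -27.2]
dot px [280.1 196.8] tool xy mm [-19.1 -27.4]
shift [-2.72  5.8  -0.19] turn [-0.02 -0.01  5.85] psi now 117.75 pos [ 0.4295 -0.0933  0.1255] open 0.0206 t 35.03 q6 -2.439
```

View pics/w27.png

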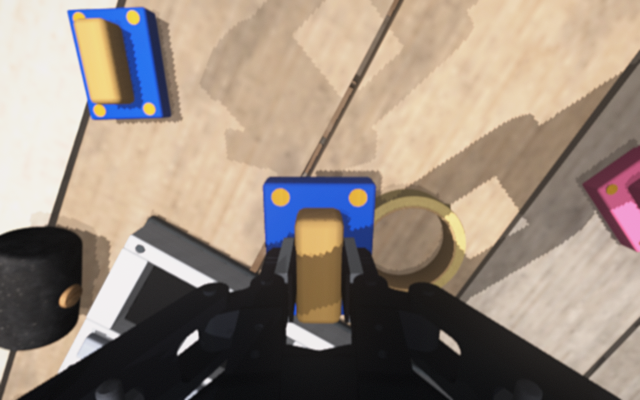

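>>> step_arm(increments="-0.22 0.48 0 0 0 0;-0.45 0.95 0 0 0 0;-0.45 0.95 0 0 0 0;-0.45 0.95 0 0 0 0;-0.45 0.95 0 0 0 0;-0.45 0.95 0 0 0 0;-0.23 0.51 0 0 0 0;0 0 0 0 0 1;0 0 0 0 0 1;0 0 0 0 0 1;0 0 0 0 0 1;0 0 0 0 0 1")

```text
t: 36.03
tool_pos: [0.5871, -0.0861, 0.1236]
tool_rot: [-2.241, -2.195, 0.004]
contact_force: [0.2, -0.5, -1.0]
opening: 0.0208
```

>>> step_arm(increments="0 0 0 0 0 0.85;0 0 0 0 0 0;0 0 0 0 0 0;0 0 0 0 0 0")

```text
t: 36.37
tool_pos: [0.5878, -0.0863, 0.1253]
tool_rot: [-2.327, -2.107, 0.002]
contact_force: [0.3, -0.7, -1.2]
opening: 0.0205
```

```bash
python3 - <<'E'
from h import *
d=img('wrist','w28')
plan(.5878,-.0858,.083,84.25)
E
```

```text
shift [ 0.02 -0.01  1.71] turn [-0.02 -0.    0.01] psi now 84.31 pos [ 0.5881 -0.0864  0.1257] open 0.0204 t 36.42 q6 -1.742
```

View pics/w28.png

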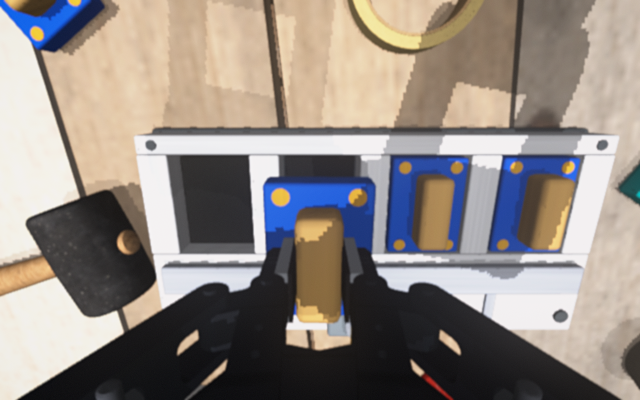

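>>> step_arm(increments="0.02 0 0.4 0 0 0;0 0 0.8 0 0 0;0 0 0.5 0 0 0;0 0 0.3 0 0 0;0 0 0.2 0 0 0;0 0 0.1 0 0 0;0 0 0 0 0 0;0 0 0 0 0 0")

```text
t: 37.08
tool_pos: [0.5892, -0.0862, 0.0699]
tool_rot: [2.33, 2.106, 0.001]
contact_force: [-0.6, 0.1, -1.4]
opening: 0.0201
```

```bash
python3 - <<'E'
from h import *
overlay(img('wrist'),'z29',(220,125,420,265))
plan(.5878,-.0858,.06,84.25)
E
```

```text
shift [ 0.01 -0.07  0.41] turn [ 0.02  0.   -0.  ] psi now 84.23 pos [ 0.5894 -0.0862  0.0702] open 0.0202 t 37.13 q6 -1.74
```

View pics/z29.png

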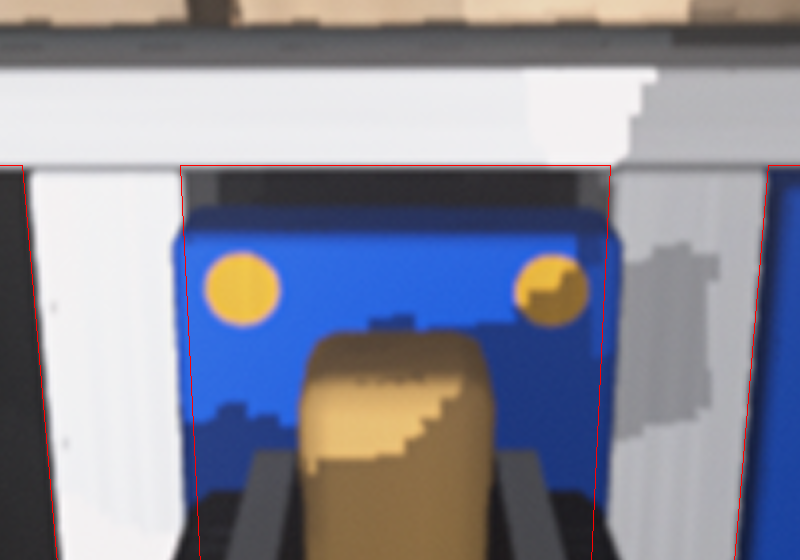

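>>> step_arm(increments="0 -0.05 0.2 0 0 0;0 0 0.15 0 0 0;0 0 0.1 0 0 0;0 0 0.1 0 0 0;0 0 0 0 0 0;0 0 0 0 0 0")

```text
t: 37.63
tool_pos: [0.5873, -0.0858, 0.0552]
tool_rot: [-2.33, -2.106, 0.0]
contact_force: [0.8, -1.0, -0.8]
opening: 0.0208
```

>>> step_arm(increments="0 0 0.1 0 0 0;0 0 0.1 0 0 0;0 0 0 0 0 0;0 0 0 0 0 0")

```text
t: 37.97
tool_pos: [0.588, -0.086, 0.0513]
tool_rot: [2.33, 2.106, 0.001]
contact_force: [-0.7, 0.5, 3.4]
opening: 0.0204
```

```bash
python3 - <<'E'
from h import *
overlay(img('wrist'),'z30',(220,125,420,265))
plan(.5878,-.0858,.05,84.25)
E
```

```text
shift [ 0.01 -0.01  0.05] turn [ 0.01  0.   -0.  ] psi now 84.22 pos [ 0.588  -0.0861  0.0513] open 0.0205 t 38.02 q6 -1.74
```

View pics/z30.png

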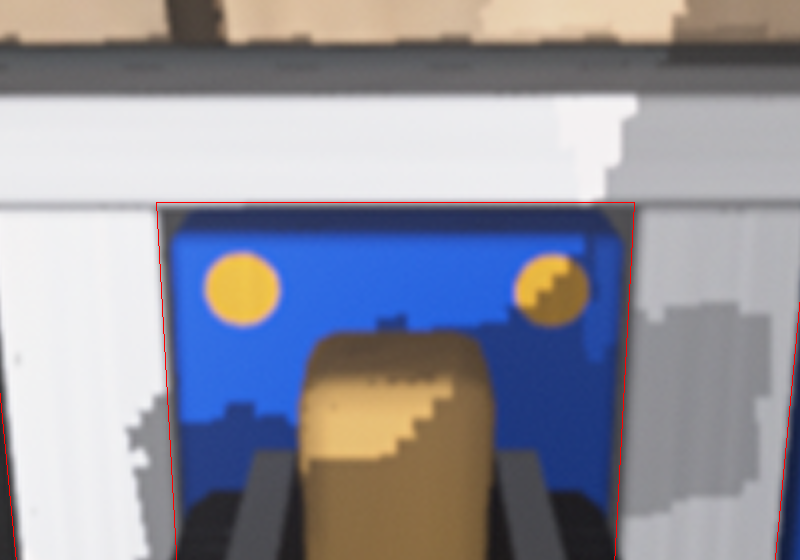

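In freely; press (flush expected at TCP ≈0.045).

>>> step_arm(increments="0 0 0.1 0 0 0;0 0 0.1 0 0 0;0 0 0.1 0 0 0;0 0 0.1 0 0 0;0 0 0 0 0 0;0 0 0 0 0 0")

```text
t: 38.52
tool_pos: [0.5883, -0.0861, 0.045]
tool_rot: [2.33, 2.107, -0.001]
contact_force: [-11.2, 1.4, 22.8]
opening: 0.0207
```

>>> step_arm(increments="0 0 0.1 0 0 0;0 0 0.05 0 0 0;0 0 0 0 0 0;0 0 0 0 0 0")

```text
t: 38.85
tool_pos: [0.5886, -0.0862, 0.0449]
tool_rot: [-2.329, -2.107, 0.002]
contact_force: [-20.6, 4.4, 42.2]
opening: 0.0207
```

>>> step_arm(increments="0 0 -0.15 0 0 0;0 0 -0.15 0 0 0;0 0 0 0 0 0")

```text
t: 39.1
tool_pos: [0.588, -0.086, 0.0451]
tool_rot: [2.329, 2.106, 0.002]
contact_force: [-0.2, 0.4, 18.0]
opening: 0.0211
```

>>> step_arm(increments="0 0 0 0 0 0;0 0 0 0 0 0;0 0 0 0 0 0;0 0 -0.5 0 0 0;0 0 -1 0 0 0;0 0 -1 0 0 0;0 0 -1 0 0 0;0 0 -1 0 0 0;0 0 -1 0 0 0;0 0 0 0 0 0", fingers=0.2)

```text
t: 39.93
tool_pos: [0.5907, -0.0868, 0.1894]
tool_rot: [2.324, 2.1, 0.009]
contact_force: [0.8, -0.3, 0.6]
opening: 0.0512
```

```bash
python3 - <<'E'
from h import *
img('wrist','w31')
d=img('top','t31')
for o in inserts(d,0.02): print(np.round(o[:6],3),o[6].round())
plan(.41,-.271,.18,119)
E
```

```text
[3.28000e-01 4.95000e-01 1.14320e+01 1.43331e+02 1.02290e+02 1.10700e+03] [191. 247.]
[ 4.1000e-01 -2.7100e-01  3.0056e+01  7.5115e+01  5.6570e+01  3.0200e+02] [409. 217.]
[6.0700e-01 5.7000e-02 8.4140e+01 9.9736e+01 7.6965e+01 5.0200e+02] [314. 165.]
shift [-8.07 -6.35  0.14] turn [ 0.03  0.02 -6.07] psi now 84.23 pos [ 0.5883 -0.0861  0.1838] open 0.0516 t 40.03 q6 -1.741
```

View pics/w31.png

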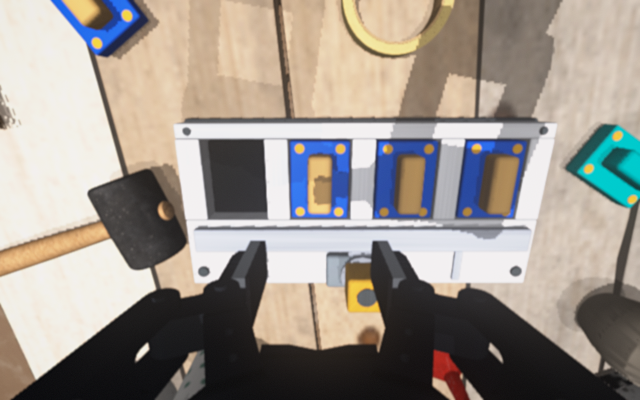

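Three are seated. Now the last one, at (0.410, −0.271), yaw 29°.

>>> step_arm(increments="-0.5 -0.39 0 0 0 0;-0.95 -0.75 0 0 0 0;-0.95 -0.75 0 0 0 0;-0.95 -0.75 0 0 0 0;-0.95 -0.75 0 0 0 0;-0.95 -0.75 0 0 0 0;-0.95 -0.75 0 0 0 0;-0.95 -0.75 0 0 0 0;-0.95 -0.75 0 0 0 0;0 0 0 0 0 -1;0 0 0 0 0 -1;0 0 0 0 0 -1")

```text
t: 41.03
tool_pos: [0.406, -0.2713, 0.1796]
tool_rot: [-1.984, -2.431, 0.0]
contact_force: [0.5, 0.2, 1.2]
opening: 0.0512
```

>>> step_arm(increments="0 0 0 0 0 -1;0 0 0 0 0 -1;0 0 0 0 0 -1;0 0 0 0 0 0;0 0 0 0 0 0")

```text
t: 41.45
tool_pos: [0.4069, -0.2709, 0.1801]
tool_rot: [-1.606, -2.696, -0.001]
contact_force: [-0.3, 0.1, 0.2]
opening: 0.0511
```

```bash
python3 - <<'E'
from h import *
d=img('wrist','w32'); barfit(d)
plan(.41,-.271,.0265,119)
E
```

```text
blue [ 410.3 -272. ] [75.3 55.2] 28.6 px [315. 182.]
   bar [ 410.4 -272. ] [50.6 19.5] 28.7 (304, 162, 22, 54)
shift [-0.07  0.1   6.16] turn [-0.01 -0.02 -0.1 ] psi now 118.45 pos [ 0.4072 -0.271   0.1805] open 0.0512 t 41.5 q6 -2.807
```

View pics/w32.png

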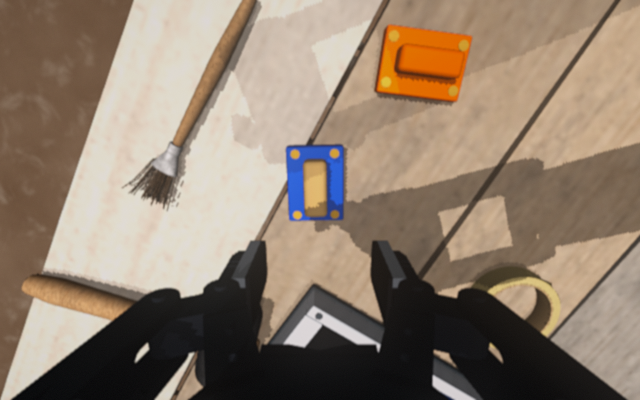

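>>> step_arm(increments="-0.09 0.09 0.5 0 0 0;0 0 1 0 0 0;0 0 1 0 0 0;0 0 1 0 0 0;0 0 1 0 0 0;0 0 0.7 0 0 0;0 0 0.5 0 0 0;0 0 0.3 0 0 0;0 0 0 0 0 0;0 0 0 0 0 0;0 0 0 0 0 0")

```text
t: 42.42
tool_pos: [0.4118, -0.2727, 0.0327]
tool_rot: [1.603, 2.7, -0.001]
contact_force: [1.0, 0.2, 0.2]
opening: 0.0512
```

```bash
python3 - <<'E'
from h import *
img('wrist','w33')
plan(.4103,-.272,.0275,118.6)
E
```

```text
shift [ 0.06 -0.04  0.22] turn [ 0.01  0.02 -0.  ] psi now 118.59 pos [ 0.4119 -0.2729  0.0329] open 0.0509 t 42.47 q6 -2.806
```

View pics/w33.png

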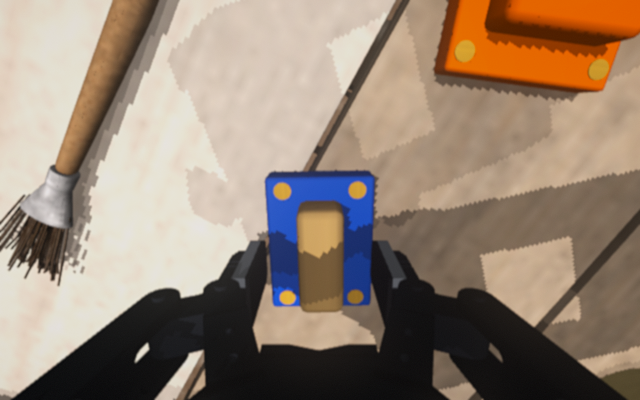

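>>> step_arm(increments="0.04 -0.04 0.18 0 0 0;0 0 0 0 0 0;0 0 0 0 0 0")

```text
t: 42.72
tool_pos: [0.4098, -0.2718, 0.0274]
tool_rot: [1.604, 2.701, -0.0]
contact_force: [-1.4, -0.9, 0.4]
opening: 0.0512
```

>>> step_arm(increments="0 0 0 0 0 0;0 0 0 0 0 0;0 0 0 0 0 0;0 0 0 0 0 0;0 0 0 0 0 0;0 0 0 0 0 0", fingers=-1)

```text
t: 43.22
tool_pos: [0.4101, -0.2721, 0.0278]
tool_rot: [1.603, 2.701, -0.0]
contact_force: [-0.3, 0.8, 3.1]
opening: 0.0202
```

>>> step_arm(increments="0 0 -0.5 0 0 0;0 0 -1 0 0 0;0 0 -1 0 0 0;0 0 -1 0 0 0;0 0 -0.5 0 0 0;0 0 0 0 0 0;0 0 0 0 0 0")

```text
t: 43.8
tool_pos: [0.4097, -0.2717, 0.1269]
tool_rot: [1.604, 2.701, -0.0]
contact_force: [-0.5, -0.1, -2.5]
opening: 0.0205
```

```bash
python3 - <<'E'
from h import *
d=img('wrist','w34'); inhand(d,-.006)
plan(.5796,-.1674,.13,84.25)
E
```

```text
dot px [317.7 222. ] tool xy mm [ -0.5 -14.2]
dot px [356.8 195. ] tool xy mm [ 19.  -28.6]
dot px [279.5 195.5] tool xy mm [-19.6 -28.3]
shift [ 0.38  7.97 -0.18] turn [-0.01 -0.02  6.  ] psi now 118.6 pos [ 0.4091 -0.2711  0.1256] open 0.0206 t 43.85 q6 -2.807
```

View pics/w34.png

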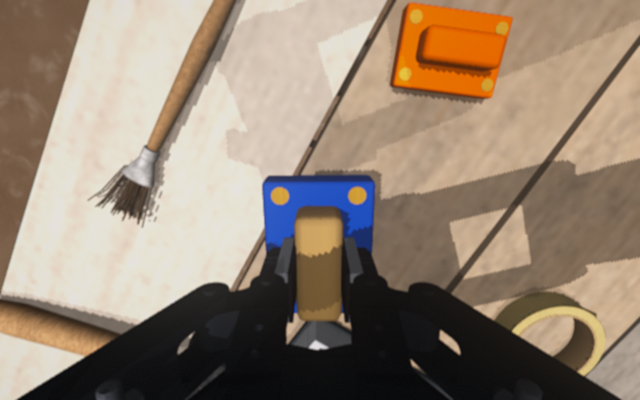

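>>> step_arm(increments="0 0.48 0 0 0 0;0.05 0.94 0 0 0 0;0.05 0.94 0 0 0 0;0.05 0.94 0 0 0 0;0.05 0.94 0 0 0 0;0.05 0.94 0 0 0 0;0.05 0.94 0 0 0 0;0.05 0.94 0 0 0 0;0.03 0.91 0 0 0 0;0 0 0 0 0 1;0 0 0 0 0 1;0 0 0 0 0 1")

```text
t: 44.85
tool_pos: [0.5799, -0.1664, 0.1244]
tool_rot: [-1.992, -2.424, 0.001]
contact_force: [-0.1, -0.6, -1.3]
opening: 0.0206
```

>>> step_arm(increments="0 0 0 0 0 1;0 0 0 0 0 1;0 0 0 0 0 1;0 0 0 0 0 0;0 0 0 0 0 0;0 0 0 0 0 0")

```text
t: 45.35
tool_pos: [0.5798, -0.1675, 0.1259]
tool_rot: [-2.327, -2.108, 0.001]
contact_force: [-0.7, 0.4, -2.0]
opening: 0.0204
```

```bash
python3 - <<'E'
from h import *
d=img('wrist','w35')
plan(.5800,-.1674,.07,84.25)
E
```

```text
shift [0.01 0.   2.25] turn [-0.01 -0.01  0.01] psi now 84.33 pos [ 0.58   -0.1677  0.1263] open 0.0205 t 45.4 q6 -1.877
```

View pics/w35.png

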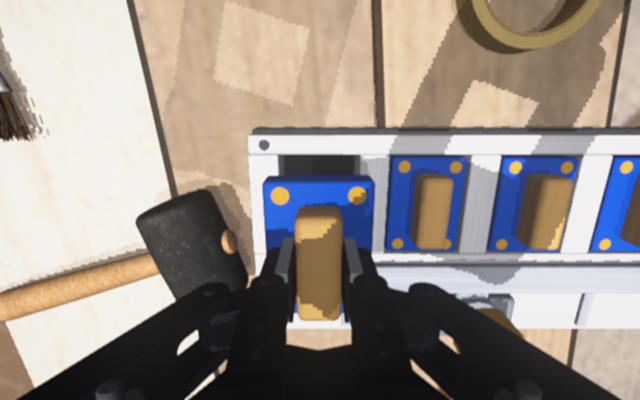

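```bash
python3 - <<'E'
from h import *
d=img('wrist'); print(onz(d,[[245,285],[222,195],[235,245]],.06).round(3))
E
```

```text
[[ 0.633 -0.228  0.06 ]
 [ 0.561 -0.233  0.06 ]
 [ 0.599 -0.23   0.06 ]]
```

>>> step_arm(increments="0.01 0 0.4 0 0 0;0 0 0.8 0 0 0;0 0 0.5 0 0 0;0 0 0.3 0 0 0;0 0 0.2 0 0 0;0 0 0 0 0 0;0 0 0 0 0 0;0 0 0 0 0 0")

```text
t: 46.12
tool_pos: [0.5809, -0.1681, 0.0733]
tool_rot: [2.329, 2.106, 0.001]
contact_force: [-0.1, -0.0, -1.6]
opening: 0.0205
```

```bash
python3 - <<'E'
from h import *
overlay(img('wrist','w36'),'z36',(220,125,420,265))
plan(.5800,-.1674,.055,84.25)
E
```

```text
shift [ 0.03 -0.04  0.74] turn [ 0.02  0.01 -0.  ] psi now 84.23 pos [ 0.581  -0.1681  0.0734] open 0.0202 t 46.17 q6 -1.875
```

View pics/w36.png

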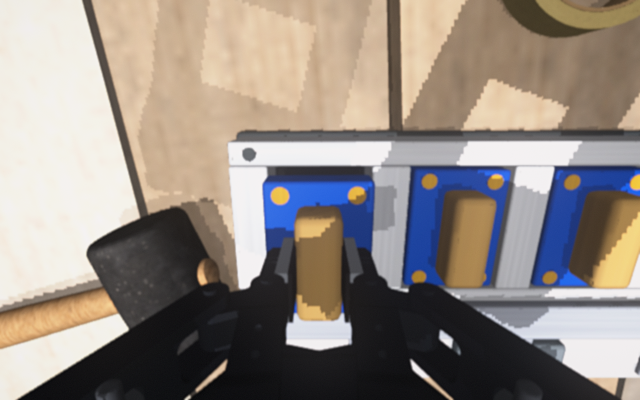

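>>> step_arm(increments="0.03 -0.04 0.2 0 0 0;0 0 0.2 0 0 0;0 0 0.15 0 0 0;0 0 0.1 0 0 0;0 0 0.05 0 0 0;0 0 0 0 0 0;0 0 0 0 0 0")

```text
t: 46.75
tool_pos: [0.5792, -0.167, 0.0547]
tool_rot: [-2.33, -2.107, 0.0]
contact_force: [-0.2, 0.4, -1.9]
opening: 0.0206
```

>>> step_arm(increments="0 0 0.1 0 0 0;0 0 0.1 0 0 0;0 0 0 0 0 0;0 0 0 0 0 0")

```text
t: 47.08
tool_pos: [0.5798, -0.1672, 0.0508]
tool_rot: [2.33, 2.106, 0.001]
contact_force: [-1.5, 0.9, 4.6]
opening: 0.0206
```

```bash
python3 - <<'E'
from h import *
overlay(img('wrist','w37'),'z37',(220,125,420,265))
plan(.5800,-.1674,.05,84.25)
E
```

```text
shift [-0.01  0.01  0.03] turn [ 0.01  0.   -0.  ] psi now 84.23 pos [ 0.5798 -0.1672  0.0508] open 0.0207 t 47.13 q6 -1.874
```

View pics/z37.png

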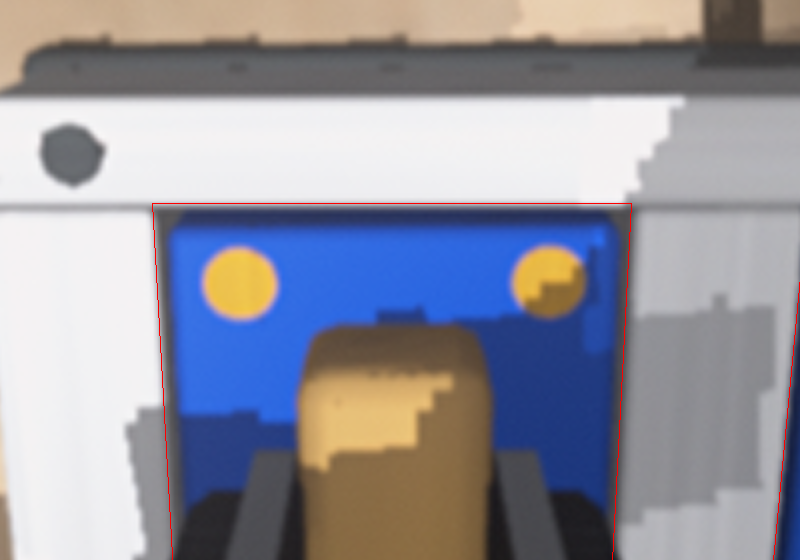

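>>> step_arm(increments="0 0 0.1 0 0 0;0 0 0.1 0 0 0;0 0 0.1 0 0 0;0 0 0.1 0 0 0;0 0 0 0 0 0;0 0 0 0 0 0")

```text
t: 47.63
tool_pos: [0.5802, -0.1673, 0.0455]
tool_rot: [-2.33, -2.107, 0.001]
contact_force: [-13.7, 5.2, 28.3]
opening: 0.0207
```

>>> step_arm(increments="0 0 0.1 0 0 0;0 0 0.05 0 0 0;0 0 0 0 0 0;0 0 0 0 0 0")

```text
t: 47.97
tool_pos: [0.5805, -0.1674, 0.0454]
tool_rot: [-2.329, -2.107, 0.002]
contact_force: [-23.1, 9.2, 48.2]
opening: 0.0206
```

Firm stop, flush. I'll release, lift and check all four.

>>> step_arm(increments="0 0 -0.15 0 0 0;0 0 -0.2 0 0 0;0 0 0 0 0 0")

```text
t: 48.22
tool_pos: [0.5801, -0.1673, 0.0459]
tool_rot: [2.329, 2.105, 0.002]
contact_force: [-0.5, -0.4, -1.8]
opening: 0.0206
```

>>> step_arm(increments="0 0 0 0 0 0;0 0 0 0 0 0;0 0 0 0 0 0;0 0 -0.5 0 0 0;0 0 -1 0 0 0;0 0 -1 0 0 0;0 0 -1 0 0 0;0 0 -1 0 0 0;0 0 -1 0 0 0;0 0 0 0 0 0", fingers=0.2)

```text
t: 49.05
tool_pos: [0.5826, -0.1683, 0.19]
tool_rot: [2.323, 2.1, 0.008]
contact_force: [0.9, -0.8, 1.2]
opening: 0.0513
```

```bash
python3 - <<'E'
from h import *
d=img('scene');p=d['pixels'];cv2.imwrite('pics/z38.png',cv2.cvtColor(cv2.resize(p[115:215,235:385],None,fx=5,fy=5,interpolation=cv2.INTER_CUBIC),cv2.COLOR_RGB2BGR))
d=img('wrist','w38')
plan(.6863,-.0542,.17,84.25)
E
```

```text
shift [4.93 3.76 0.58] turn [ 0.03  0.01 -0.  ] psi now 84.23 pos [ 0.5802 -0.1674  0.1844] open 0.0511 t 49.15 q6 -1.874
```

View pics/z38.png

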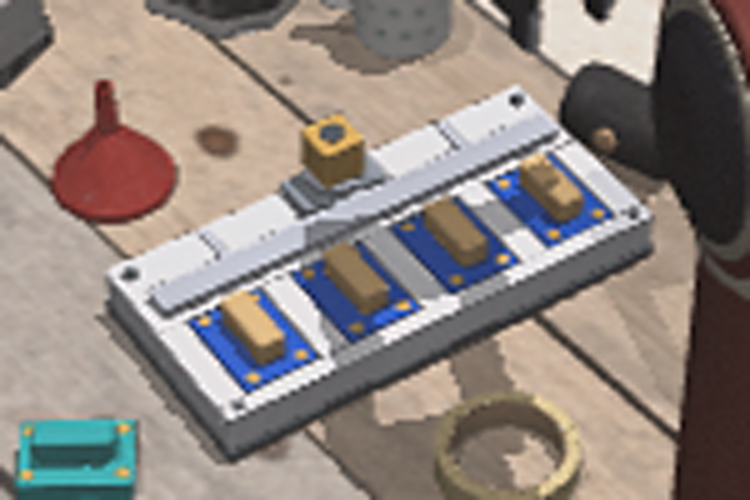

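View pics/w38.png

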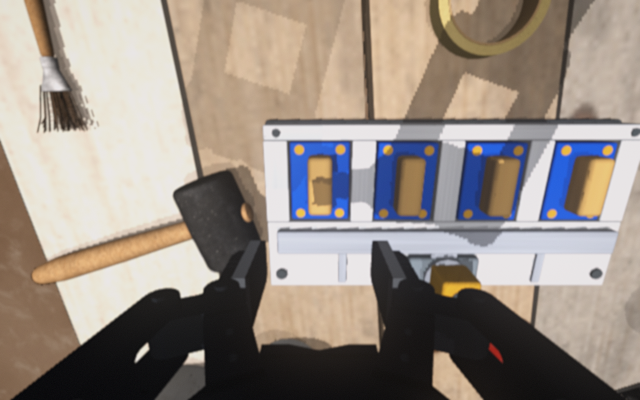

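All four are flush, bars up. Now back to the screw head.

>>> step_arm(increments="0.5 0.38 0 0 0 0;0.99 0.75 0 0 0 0;0.99 0.75 0 0 0 0;0.99 0.75 0 0 0 0;0.99 0.75 0 0 0 0;0.47 0.38 0 0 0 0;0 0 0 0 0 0;0 0 0 0 0 0;0 0 0 0 0 0", fingers=0.5)

```text
t: 49.9
tool_pos: [0.6843, -0.0538, 0.1806]
tool_rot: [-2.329, -2.105, 0.003]
contact_force: [0.4, 0.3, -0.4]
opening: 0.0642
```

```bash
python3 - <<'E'
from h import *
d=img('wrist','w39'); head(d,thr=180,roi=(280,130,360,240)); head(d,thr=120,roi=(280,130,360,240))
plan(.6863,-.0542,.057,84.25)
E
```

```text
head ((672.3467407226562, -55.850555419921875), (24.974424362182617, 5.4823102951049805), 84.19634246826172) (297, 185, 34, 8)
head ((684.8460693359375, -53.480873107910156), (32.03533935546875, 33.262420654296875), 84.8213119506836) (297, 183, 43, 42)
shift [0.01 0.09 4.96] turn [-0.02  0.   -0.01] psi now 84.19 pos [ 0.6843 -0.0542  0.1811] open 0.0641 t 49.95 q6 -1.657
```

View pics/w39.png

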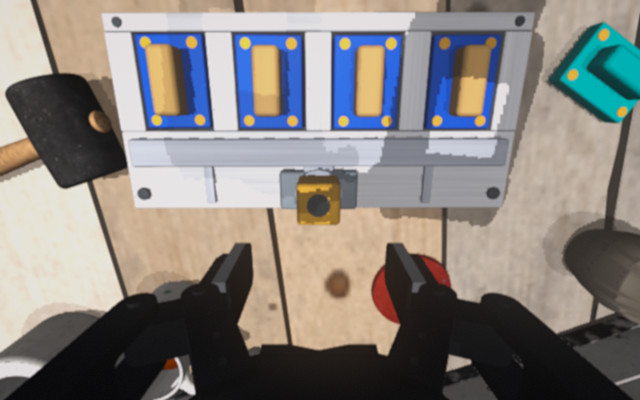

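>>> step_arm(increments="0 0.06 0.5 0 0 0;0 0 1 0 0 0;0 0 1 0 0 0;0 0 1 0 0 0;0 0 0.8 0 0 0;0 0 0.4 0 0 0;0 0 0.2 0 0 0;0 0 0 0 0 0;0 0 0 0 0 0")

```text
t: 50.7
tool_pos: [0.6873, -0.0544, 0.0608]
tool_rot: [2.33, 2.105, 0.001]
contact_force: [0.5, 0.4, 0.6]
opening: 0.0643
```

```bash
python3 - <<'E'
from h import *
img('wrist','w40')
plan(.6863,-.0542,.057,84.5)
E
```

```text
shift [ 0.   -0.06  0.18] turn [ 0.03  0.   -0.05] psi now 84.21 pos [ 0.6879 -0.0544  0.0616] open 0.0639 t 50.75 q6 -1.656
```

View pics/w40.png

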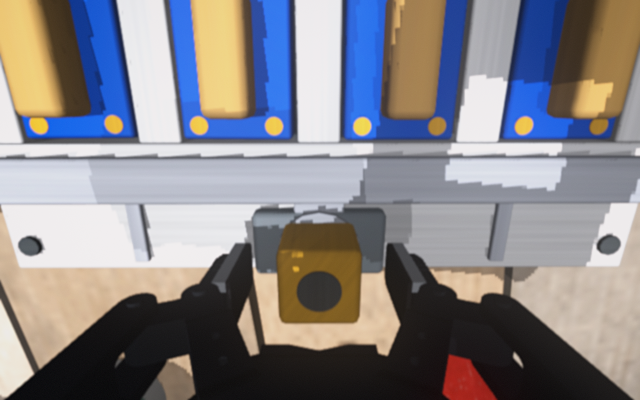

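>>> step_arm(increments="0 -0.03 0.08 0 0 0;0 0 0 0 0 0;0 0 0 0 0 0;0 0 0 0 0 0;0 0 0 0 0 0;0 0 0 0 0 0;0 0 0 0 0 0", fingers=-1, newtons=60)

```text
t: 51.33
tool_pos: [0.6865, -0.0541, 0.0591]
tool_rot: [2.329, 2.106, 0.001]
contact_force: [-2.1, -0.1, 6.5]
opening: 0.0334
```

>>> step_arm(increments="0 0 0 0 0 0.5;0 0 0 0 0 1;0 0 0 0 0 1;0 0 0 0 0 1;0 0 0 0 0 1;0 0 0 0 0 1;0 0 0 0 0 1;0 0 0 0 0 1;0 0 0 0 0 1;0 0 0 0 0 1;0 0 0 0 0 0.5;0 0 0 0 0 0")

```text
t: 52.33
tool_pos: [0.6864, -0.0543, 0.0591]
tool_rot: [3.055, 0.728, 0.001]
contact_force: [-2.9, -1.5, 6.2]
opening: 0.0336
```

```bash
python3 - <<'E'
from h import *
img('wrist','w41');st()
plan(.6863,-.0542,.057,84.5)
E
```

```text
{'t': 52.3833, 'q': [-0.1866, 0.3469, 1.5765, -0.0008, 1.2173, -0.6557], 'dq': [0.003, -0.0009, 0.0009, -0.0011, -0.0024, -0.0112], 'tool_pos': [0.6864, -0.0543, 0.0591], 'tool_rot': [3.0545, 0.7302, 0.0009], 'contact_force': [-2.1965, -1.3167, 5.9719], 'wrist_torque': [-0.259, 0.4817, -0.0692], 'opening': 0.0336}
shift [-0.   -0.01  0.08] turn [ 1.000e-02  0.000e+00 -1.005e+01] psi now 26.89 pos [ 0.6864 -0.0543  0.0591] open 0.0336 t 52.38 q6 -0.656
```

View pics/w41.png

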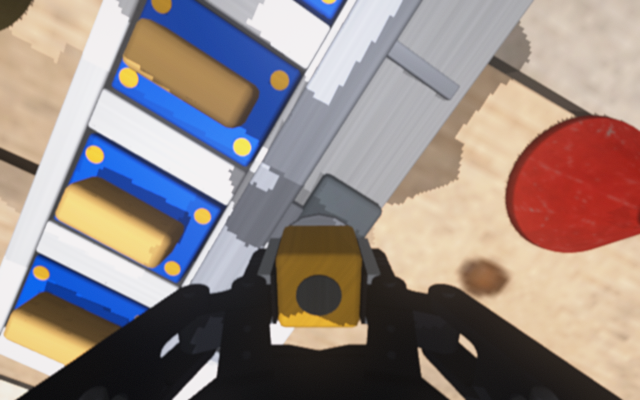

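>>> step_arm(increments="0 0 0 0 0 1;0 0 0 0 0 1;0 0 0 0 0 1;0 0 0 0 0 1;0 0 0 0 0 1;0 0 0 0 0 1;0 0 0 0 0 1;0 0 0 0 0 1;0 0 0 0 0 1;0 0 0 0 0 1;0 0 0 0 0 0;0 0 0 0 0 0")

```text
t: 53.38
tool_pos: [0.6862, -0.0543, 0.0591]
tool_rot: [3.031, -0.824, 0.001]
contact_force: [-2.6, -0.9, 5.7]
opening: 0.0333
```

>>> step_arm(increments="0 0 0 0 0 1;0 0 0 0 0 1;0 0 0 0 0 1;0 0 0 0 0 1;0 0 0 0 0 1;0 0 0 0 0 1;0 0 0 0 0 1;0 0 0 0 0 1;0 0 0 0 0 1;0 0 0 0 0 1;0 0 0 0 0 0;0 0 0 0 0 0")

```text
t: 54.38
tool_pos: [0.6861, -0.0542, 0.0591]
tool_rot: [2.265, -2.176, 0.0]
contact_force: [-3.2, -1.0, 6.1]
opening: 0.0332
```

```bash
python3 - <<'E'
from h import *
img('wrist','w42');st()
plan(.6863,-.0542,.057,84.5)
E
```

```text
{'t': 54.4333, 'q': [-0.1866, 0.3467, 1.5766, -0.0004, 1.2181, 1.344], 'dq': [0.0006, 0.002, -0.0, 0.0005, 0.0006, -0.0009], 'tool_pos': [0.6861, -0.0541, 0.0591], 'tool_rot': [2.2656, -2.1761, 0.0005], 'contact_force': [-3.8829, -0.3048, 7.683], 'wrist_torque': [-0.1234, 0.6307, -0.1024], 'opening': 0.0331}
shift [ 0.   -0.01  0.08] turn [ 1.000e-02 -0.000e+00 -3.005e+01] psi now -87.69 pos [ 0.6861 -0.0541  0.0591] open 0.0331 t 54.43 q6 1.344
```

View pics/w42.png

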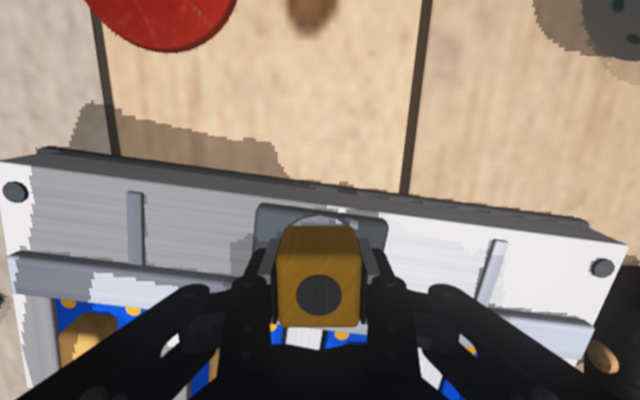

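3.0 rad turned. I'll open wide around the head, turn back 90° and regrip.

>>> step_arm(increments="0 0 0 0 0 0;0 0 0 0 0 0;0 0 0 0 0 0;0 0 0 0 0 0;0 0 0 0 0 0", fingers=0.6)

```text
t: 54.85
tool_pos: [0.6858, -0.0537, 0.0574]
tool_rot: [2.266, -2.176, -0.001]
contact_force: [-0.1, 0.5, -0.1]
opening: 0.0686
```

>>> step_arm(increments="0 0 0 0 0 -1;0 0 0 0 0 -1;0 0 0 0 0 -1;0 0 0 0 0 -1;0 0 0 0 0 -1;0 0 0 0 0 -1;0 0 0 0 0 -1;0 0 0 0 0 -1;0 0 0 0 0 -1;0 0 0 0 0 -1;0 0 0 0 0 -1;0 0 0 0 0 -1")

```text
t: 55.85
tool_pos: [0.686, -0.0538, 0.0576]
tool_rot: [-3.1, 0.508, 0.0]
contact_force: [0.3, -0.7, -0.3]
opening: 0.0686
```

>>> step_arm(increments="0 0 0 0 0 -1;0 0 0 0 0 -1;0 0 0 0 0 -1;0 0 0 0 0 -0.7;0 0 0 0 0 0;0 0 0 0 0 0")

```text
t: 56.35
tool_pos: [0.6859, -0.0538, 0.0576]
tool_rot: [-3.141, -0.06, 0.0]
contact_force: [-0.0, -0.4, 0.3]
opening: 0.0687
```

```bash
python3 - <<'E'
from h import *
img('wrist','w43')
plan(.6863,-.0542,.058,2.3)
E
```

```text
shift [ 0.01  0.01 -0.01] turn [-0.    0.   -0.02] psi now 2.19 pos [ 0.6859 -0.0539  0.0577] open 0.0682 t 56.4 q6 -0.225
```

View pics/w43.png

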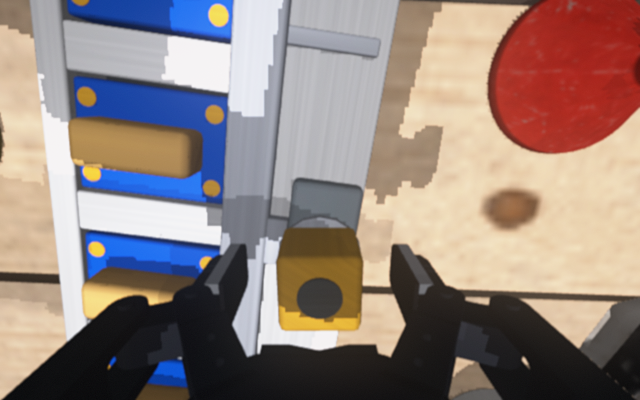

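The head is square to the jaws. Closing and turning.

>>> step_arm(increments="0 0 0 0 0 0;0 0 0 0 0 0;0 0 0 0 0 0;0 0 0 0 0 0;0 0 0 0 0 0;0 0 0 0 0 0;0 0 0 0 0 0", fingers=-1)

```text
t: 56.98
tool_pos: [0.6863, -0.0539, 0.058]
tool_rot: [-3.141, -0.063, -0.001]
contact_force: [2.3, 0.3, 0.1]
opening: 0.0333
```

>>> step_arm(increments="0 0 0 0 0 0.5;0 0 0 0 0 1;0 0 0 0 0 1;0 0 0 0 0 1;0 0 0 0 0 1;0 0 0 0 0 1;0 0 0 0 0 1;0 0 0 0 0 1;0 0 0 0 0 1;0 0 0 0 0 1;0 0 0 0 0 0.5;0 0 0 0 0 0")

```text
t: 57.98
tool_pos: [0.6865, -0.054, 0.058]
tool_rot: [-2.785, 1.452, -0.002]
contact_force: [2.8, 0.2, -0.1]
opening: 0.0332
```

>>> step_arm(increments="0 0 0 0 0 1;0 0 0 0 0 1;0 0 0 0 0 1;0 0 0 0 0 1;0 0 0 0 0 1;0 0 0 0 0 1;0 0 0 0 0 1;0 0 0 0 0 1;0 0 0 0 0 0;0 0 0 0 0 0")

```text
t: 58.82
tool_pos: [0.6866, -0.0542, 0.058]
tool_rot: [-2.005, 2.418, -0.002]
contact_force: [5.1, -0.6, -1.6]
opening: 0.0333
```

```bash
python3 - <<'E'
from h import *
img('wrist','w44'); st()
plan(.6863,-.0542,.058,2.3)
E
```

```text
{'t': 58.8667, 'q': [-0.1867, 0.348, 1.577, -0.0002, 1.2149, 1.5707], 'dq': [-0.001, -0.0009, 0.0004, -0.0004, 0.0001, 0.0055], 'tool_pos': [0.6866, -0.0542, 0.058], 'tool_rot': [-2.0043, 2.418, -0.0021], 'contact_force': [4.942, -1.2406, -1.6366], 'wrist_torque': [-0.1657, -0.5756, -0.051], 'opening': 0.0335}
shift [0.   0.01 0.  ] turn [-1.000e-02 -2.000e-02 -1.797e+01] psi now -100.69 pos [ 0.6866 -0.0542  0.058 ] open 0.0335 t 58.87 q6 1.571
```

View pics/w44.png

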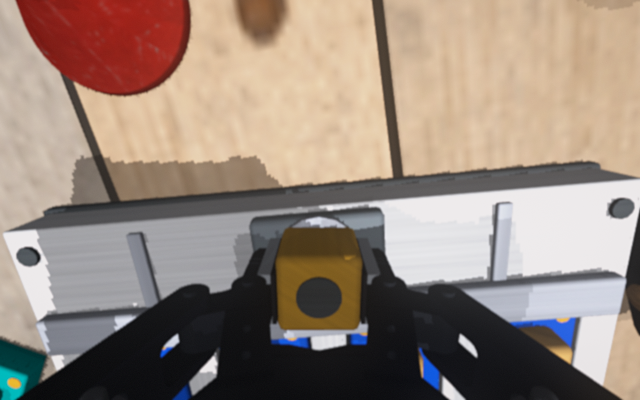

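4.8 rad done. Small steps to the stop.

>>> step_arm(increments="0 0 0 0 0 0.5;0 0 0 0 0 0.5;0 0 0 0 0 0;0 0 0 0 0 0")

```text
t: 59.2
tool_pos: [0.6866, -0.0542, 0.058]
tool_rot: [-1.881, 2.515, -0.002]
contact_force: [5.4, -1.0, -1.7]
opening: 0.033
```

```bash
python3 -c "
from h import *
st()"
```

```text
{'t': 59.2, 'q': [-0.1867, 0.348, 1.577, -0.0003, 1.2149, 1.671], 'dq': [-0.0014, 0.0, 0.0008, 0.0002, -0.0011, -0.0027], 'tool_pos': [0.6866, -0.0542, 0.058], 'tool_rot': [-1.8806, 2.5154, -0.0021], 'contact_force': [5.4387, -1.0171, -1.7336], 'wrist_torque': [-0.1577, -0.6599, -0.0503], 'opening': 0.033}
```

>>> step_arm(increments="0 0 0 0 0 0.5;0 0 0 0 0 0.3;0 0 0 0 0 0;0 0 0 0 0 0")

```text
t: 59.53
tool_pos: [0.6866, -0.0542, 0.058]
tool_rot: [-1.779, 2.588, -0.002]
contact_force: [4.4, -1.9, -1.1]
opening: 0.0334
```

```bash
python3 -c "
from h import *
st()"
```

```text
{'t': 59.5333, 'q': [-0.1867, 0.348, 1.5771, -0.0003, 1.215, 1.751], 'dq': [-0.0017, 0.0005, 0.0009, 0.0008, -0.0021, -0.0016], 'tool_pos': [0.6866, -0.0542, 0.058], 'tool_rot': [-1.7786, 2.5885, -0.0021], 'contact_force': [4.3624, -1.8839, -1.0519], 'wrist_torque': [-0.2079, -0.6439, -0.1362], 'opening': 0.0334}
```

>>> step_arm(increments="0 0 0 0 0 0.3;0 0 0 0 0 0.2;0 0 0 0 0 0;0 0 0 0 0 0")

```text
t: 59.87
tool_pos: [0.6863, -0.0542, 0.0581]
tool_rot: [1.718, -2.63, 0.003]
contact_force: [4.6, -2.9, -1.2]
opening: 0.0334
```

```bash
python3 -c "
from h import *
st()"
```

```text
{'t': 59.8667, 'q': [-0.1862, 0.3478, 1.5772, -0.0014, 1.2155, 1.7989], 'dq': [-0.0001, -0.0004, -0.0004, 0.0017, 0.0011, 0.0143], 'tool_pos': [0.6863, -0.0542, 0.0581], 'tool_rot': [1.7176, -2.6304, 0.0027], 'contact_force': [4.56, -2.8685, -1.1953], 'wrist_torque': [-0.2772, -0.6792, 1.8749], 'opening': 0.0334}
```

>>> step_arm(increments="0 0 0 0 0 0.3;0 0 0 0 0 0.1;0 0 0 0 0 0;0 0 0 0 0 0")

```text
t: 60.2
tool_pos: [0.686, -0.0541, 0.0581]
tool_rot: [1.664, -2.664, 0.002]
contact_force: [2.8, -2.9, 0.5]
opening: 0.0332
```

```bash
python3 -c "
from h import *
st();img('wrist','w45')"
```

```text
{'t': 60.2, 'q': [-0.186, 0.3477, 1.5773, -0.0017, 1.2164, 1.8393], 'dq': [-0.0026, -0.0005, 0.0002, 0.0053, 0.0003, 0.0156], 'tool_pos': [0.686, -0.0541, 0.0581], 'tool_rot': [1.6641, -2.6635, 0.002], 'contact_force': [2.8273, -2.9229, 0.4693], 'wrist_torque': [-0.3276, -0.3439, 3.6954], 'opening': 0.0332}
```

View pics/w45.png

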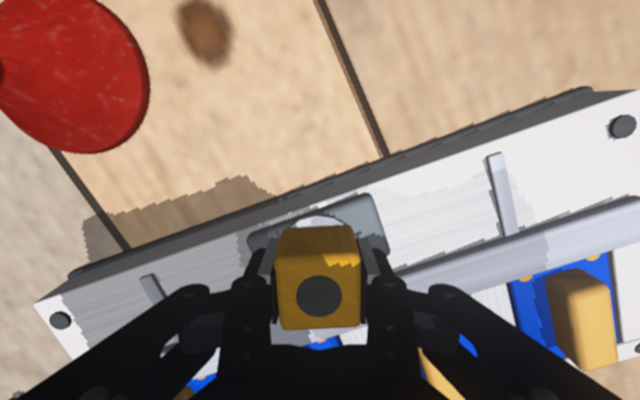

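Torque is at 3.7 N m, so the stop is reached. I'll release, lift and check.

>>> step_arm(increments="0 0 0 0 0 0;0 0 0 0 0 0;0 0 0 0 0 0;0 0 0 0 0 0;0 0 -0.5 0 0 0;0 0 -1 0 0 0;0 0 -1 0 0 0;0 0 -1 0 0 0;0 0 -1 0 0 0;0 0 -1 0 0 0;0 0 -1 0 0 0;0 0 0 0 0 0", fingers=1)

```text
t: 61.25
tool_pos: [0.689, -0.0544, 0.2292]
tool_rot: [-1.651, 2.662, -0.012]
contact_force: [0.7, -0.5, 2.0]
opening: 0.0858
```

```bash
python3 - <<'E'
from h import *
d=img('wrist','w46'); head(d,thr=120,roi=(280,130,360,240))
plan(.6863,-.0542,.24,-160)
d=img('scene');p=d['pixels'];cv2.imwrite('pics/z46.png',cv2.cvtColor(cv2.resize(p[115:215,235:385],None,fx=5,fy=5,interpolation=cv2.INTER_CUBIC),cv2.COLOR_RGB2BGR))
E
```

```text
head ((687.3217163085938, -53.905643463134766), (32.872474670410156, 32.350364685058594), 66.97161102294922) (301, 171, 37, 36)
shift [ 0.03  0.06 -0.55] turn [-0.07  0.06  7.61] psi now -116.38 pos [ 0.6881 -0.0542  0.2262] open 0.0855 t 61.3 q6 1.845
```

View pics/w46.png

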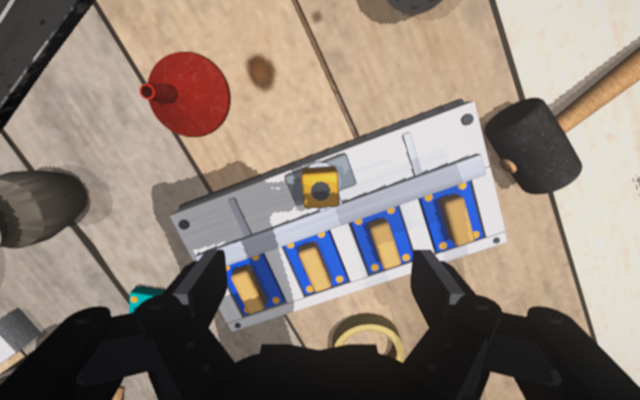

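View pics/z46.png

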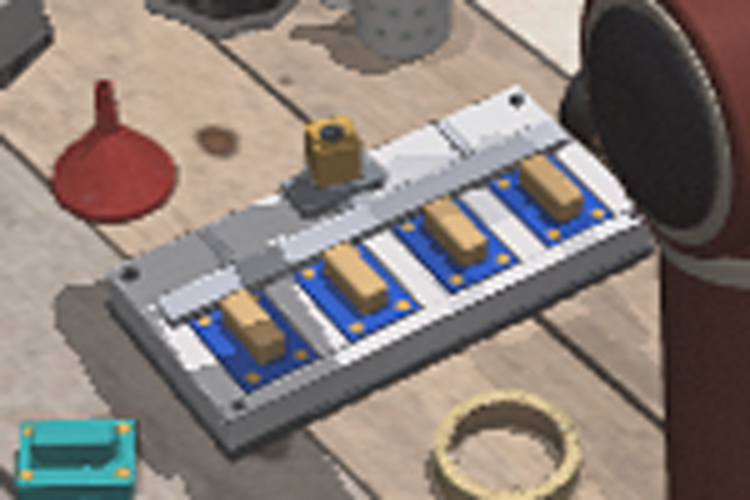

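The head is at 67°, matching a 5.0 rad turn (68° predicted), and the bar lies over the inserts' far edges. Last, I'll check that the bystanders haven't moved.

```bash
python3 - <<'E'
from h import *
a=cv2.imread('pics/top0.png'); img('top','tend'); b=cv2.imread('pics/tend.png')
cv2.imwrite('pics/cmp.png',np.hstack([a[120:280,150:480],b[120:280,150:480]]))
E
```

```text
(no output)
```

View pics/cmp.png

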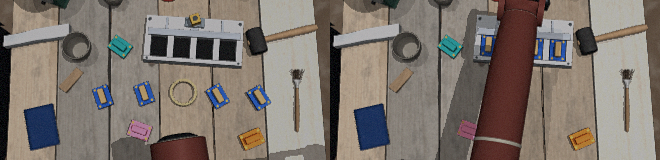

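```bash
python3 -c "
from h import *
print(ctrl.finish_job()); st()"
```

```text
the job is handed in; nothing more can be done
None
the job is handed in; nothing more can be done
```

The job is done and handed in at about 61 s: four blue inserts sit flush in the carrier and the lock screw is tight at its stop.

- **Backing off:** I turned the screw about 4.35 rad anticlockwise until the torque jumped to 2 N m at the slack stop, and the bar was clear of the recesses.
- **Inserts:** each one is bar up in its own recess, pressed onto the firm stop with 40–48 N. One had been knocked next to the tape, so I measured it again before picking it up. The first caught the recess's far edge on the way in; I lifted it, moved it 2.5 mm and it then went in freely.
- **Tightening:** I turned the screw clockwise in two grasps, about 5.0 rad in total, until the torque rose to 3.7 N m at its stop.

**Last checks:** all four blue tops look level with the carrier, with the steel bar over their far edges. The head's final angle measured 67°, against 68° expected for 5.0 rad. The cup, mallet, wedge and look-alikes look unmoved from above. The arm hid the tape in the final top view, but it is at the same place in the scene view. No check failed or disagreed.

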